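# Prop the vent door on its stay

## Task

Prop the vent door of the small white equipment enclosure open on its stay: drop the second hole from the knob end of the steel stay arm fully down over the fixed pin on the enclosure's top and leave it holding the door there. Somebody has parked a roll of tape on that pin: first lift it off and leave it lying flat in the grey tray. Do not shift or knock over anything else on the counter or on the enclosure.

Things in the scene. Friction and masses are not known exactly. Their poses are not given: they have to be found in the camera images.
- enclosure: white box with a navy stripe, 240 (x) x 300 (y) x 140 mm tall, standing fixed on the counter; it has a different place and yaw each time. Origin at the centre of its underside, its front (the door side) faces its own -x, z up. Its flat top is 140 mm above the origin
- door_hinge (a point): a point on the vertical hinge line of the door, at the level of the stay's underside (160 mm above the counter); in the enclosure's frame it lies at x -128, y +140 mm
- door (a joint): opening angle of the door in rad: 0 shut (the door then runs from the hinge along the enclosure's -y), growing as its free edge swings out towards the enclosure's -x, clockwise seen from above; stop at 1.4. The door is 264 mm from hinge to free edge, 14 mm thick, its top edge 130 mm above the counter. Its hinge is stiff (about 0.15 N m) and stays where it is left; the linkage lets the stay pull and push it
- stay_pivot (a point): the stay's pivot, on a short post on the door's top edge, 160 mm from the door's hinge line measured along the door, at the level of the stay's underside. The stay turns freely and level about it, and can also be tipped up at its far end (up to 0.6 rad)
- stay_swing (a joint): swing of the stay about its pivot in rad: 0 when it would lie along the door towards the door's free edge, growing counter-clockwise seen from above, that is inwards over the enclosure's top; range 0 to 3.0, turns easily (0.02 N m)
- stay (a joint): tip-up angle of the stay in rad: 0 level (it rests there by its own weight, against a stop, also when it is not on the pin; its underside is then 20 mm above the enclosure's top), growing as the knob end is lifted. The stay is a flat steel bar 22 mm wide, 5 mm thick, 140 g, ending 252 mm from the pivot. Five 11 mm holes lie on its middle line 110, 135, 160, 185 and 210 mm from the pivot, the knob at 240 mm
- chosen_hole (a point): the hole to use: second from the knob end, 185 mm from the pivot; the point is the hole's centre at the underside of the bar
- stay_knob (a point): centre of the top of the stay's round black knob, which stands upright on the bar 240 mm from the pivot: 18 mm across, 34 mm tall. This is where to hold the stay
- pin_shoulder (a point): the foot of the fixed steel pin: the centre of its shoulder's top face, where the seated stay's underside comes to rest. The shoulder is a post 18 mm across and 20 mm tall on the enclosure's top; the pin above it is 8 mm across and 18 mm tall with a round tip, so its tip is 38 mm above the enclosure's top. It lies 70 mm behind the door's hinge line (enclosure +x) and 110 mm along from it (enclosure -y). With the chosen hole on it the door stands open about 0.80 rad
- roll: roll of beige tape with a cardboard core, 52 mm outside, 26 mm bore, 30 mm wide, 70 g; it starts lying flat on the enclosure's top round the pin. Origin at the centre of its underside, z along its bore, up
- tray: shallow grey open tray fixed on the counter, 160 (x) x 140 (y) x 22 mm, walls and floor about 4 mm thick; on the robot's left or right. Origin at the centre of its underside
- clip_tin: closed aluminium tin on the enclosure's top, 48 mm across, 58 mm tall; origin at the centre of its underside, z up. To be left alone
- gel_bottle: clear bottle with a white cap on the enclosure's top, 42 mm across, 85 mm tall; origin at the centre of its underside, z up. To be left alone
- intercom: cream intercom box on the counter, 120 x 120 mm, 36 mm tall; origin at the centre of its underside. To be left alone
- mouse: cream computer mouse on the counter, 100 x 56 mm, 28 mm tall; origin at the centre of its underside, long along its x. To be left alone
- stapler: black stapler on the counter, 140 x 36 mm, 40 mm tall; origin at the centre of its underside, long along its x. To be left alone
- mug: white mug on the counter, 76 mm across, 90 mm tall, its handle towards its +y; origin at the centre of its underside. To be left alone
- label_tin: grey round tin on the counter, 70 mm across, 60 mm tall; origin at the centre of its underside. To be left alone

How it is judged:
By the outcome, as a careful person would: the job done as asked, in the order asked, and still so for the second after the job is handed in, with the robot touching nothing.
It also fails if it takes over 61 s, if anything falls off the work surface, if the arm or the gripper's body presses on something with over 40 N, if the wrist force passes 120 N, or if a joint passes its speed limit or range.

## Robot

A 7-joint arm with a two-finger parallel gripper is mounted at the origin on the work surface. World frame = base frame: x ahead of the robot, y to its left, z up, the work surface at z = 0. Lengths are in m, angles in rad, forces in N, time in s.
With the tool pointing down it reaches from about 0.35 to 0.9 m from the base axis. Payload 8.1 kg.
Tool frame: the origin (TCP) lies on the centre line of the jaws, within the pads' length; the fingertips stand 14 mm ahead of it and the grasp point (between the pads) lies 5 mm behind it; z points along the fingers, y is the direction in which the jaws open and shut (so a half turn about z gives the same grasp; the last joint's range is limited). The gripper opens to 92 mm and grips with 3 to 60 N. Pads are 19 mm wide; open, the fingers measure 130 mm over their backs; the gripper's body (75 mm by 190 mm) begins 47 mm behind the grasp point.
Start: joints at [1.093, 0.434, 0.025, 1.573, -0.012, 1.134, -0.075], TCP at [0.229, -0.582, 0.215] pointing down, gripper open.
Joint ranges: [-2.62, 2.62], [-0.44, 2.09], [-1.27, 1.32], [0.08, 2.57], [-1.32, 4.46], [0.12, 2], [-2.74, 2.74]. Speed limits (rad/s): [2.22, 2.22, 3.01, 3.01, 3.14, 3.14, 3.14].

## Interface

Orientations are given as a rotation vector (axis times angle).
In Python, from cell import observe, eyes, arm gives the robot as it stands.
- The arm moves only by the tool step_arm, never from a script. Its argument "series" is a list that holds one entry, the list of rows, each a list of 5 numbers: the finger opening in m, from 0 to 0.0918, then the shift along the world's x, y, z in m, then the turn about the world's z in degrees. In form: [[[hand, dx, dy, dz, spin], ...]]. A call has 1 to 20 rows; each row is the pose to reach, as a shift and turn from the pose measured when the call began; what a row does not reach only later rows make up. A row lasts 1/12 s, in which the tool goes at most 41.7 mm and 7.16 degrees, less where a joint would pass 70% of its speed; a pose out of reach is approached as far as the arm can. A call with a gripper value outside its range is refused whole. The fingers move at their own pace and stop on an object; "squeeze" is the grip in N (left out, the last holds). Time passes only in rows, so rows that repeat a pose let the fingers close. It gives the time, the measured TCP pose, the force and the opening at its end, in the units of the state.
- observe(): the state, without advancing time (a new reading comes with each control period).
- eyes.get_image(name): name is "scene" or "side" or "wrist"; returns (picture, depth): 400x640x3 uint8, red, green, blue; 400x640 float32, m along the optical axis (not along the pixel's ray), 0 where there is no reading.
- eyes.camera_params(name): a dict with "intrinsics" (3x3 intrinsics, pixels), "position" and "attitude" of the camera in the world. Camera axes: x right, y down, z forward; pixel columns grow to the right and rows downward; lengths in m; the calibration is good to about 2 mm. The wrist camera is an equidistant fisheye: a pixel r from the principal point sees the ray r / f radians off the axis. A picture is of the moment at which its call begins: read the wrist's pose just before it. camera_params takes no time and is no camera call; for the wrist camera it gives the pose at the moment of the call.
- arm.sign_off(): hands the job in, once; it reports no verdict.
The state is a dict: "clock": time; "joints": joint angles; "dq": joint speeds; "joint_efforts": joint torques, N m; "position": TCP position; "ee_rot": TCP orientation; "force": force on the tool from outside, world axes, zero at the start; "ft_torque": the same for the moment, N m; "width": opening from 0.0 (shut) to 1.0 (fully open).
Only numpy, scipy, OpenCV 4.12 (cv2) and the standard library are available. Lean on these libraries where they do the work, as an engineer would, in place of code of your own. Each camera call takes 0.05 s, during which the arm holds its last target.

## Working session

There is one attempt and no reset: what is moved stays moved. The work goes in short steps, Python scripts to look and compute and a tool call to move; the robot and the scene stay as the last step left them, time stands still between calls to the robot, and variables do not carry over. Pictures are saved under pics/ and viewed, and the job is handed in when it is done.

Besides the shell and the picture viewer there is one more tool, called after "Call:" as name([rows], argument=value, ...), one row to a line, values as JSON. step_arm: Moves the arm, as the interface text tells. Its arguments: {"type":"object","properties":{"series":{"type":"array"},"squeeze":{"type":"number"}},"required":["series"]}

```bash
mkdir -p pics; cat > h.py <<'E'
import numpy as np, cv2
from cell import observe, eyes, arm
def grab(n,tag):
    p=eyes.camera_params(n); im,d=eyes.get_image(n)
    cv2.imwrite(f'pics/{tag}.png',im[:,:,::-1]); np.savez(f'pics/{tag}.npz',im=im,d=d,K=p['intrinsics'],pos=p['position'],att=np.array(p['attitude']))
    return im,d,p
E
python3 - <<'E'
from h import *
print(observe())
for n in ['scene','side','wrist']:
    im,d,p=grab(n,n+'0'); print(n,p,d.min(),d.max())
E
ls
```

```text
{'clock': 0.0, 'joints': array([ 1.09339828,  0.43524024,  0.02499938,  1.57410937, -0.01159316,
        1.13402975, -0.07511645]), 'dq': array([ 0.00060095,  0.00065908, -0.00068054,  0.00116457,  0.00262797,
       -0.00058019, -0.00022237]), 'joint_efforts': array([-4.02236483e-04, -6.67853808e+01,  9.85542051e-01, -3.14463687e+01,
       -6.03869255e-02,  4.28028137e-02,  1.98750176e-04]), 'position': array([ 0.22852834, -0.58113048,  0.21432985]), 'ee_rot': array([-3.08507506e+00, -5.84832578e-01,  7.33450552e-04]), 'force': array([ 0.28139964, -0.11944701,  0.25699563]), 'ft_torque': array([-0.01144496, -0.04762813,  0.01640367]), 'width': 0.9970739768128151}
scene {'intrinsics': array([[442.69308817,   0.        , 321.61113349],
       [  0.        , 442.69308817, 202.90450948],
       [  0.        ,   0.        ,   1.        ]]), 'position': array([ 1.37143603, -0.45603672,  0.86422628]), 'attitude': array([-1.94606994, -1.18224681,  0.61576672])} 0.0 3.9916258
side {'intrinsics': array([[450.89899087,   0.        , 315.32814315],
       [  0.        , 450.89899087, 206.88842353],
       [  0.        ,   0.        ,   1.        ]]), 'position': array([-0.24136285,  0.73554893,  0.7635535 ]), 'attitude': array([-0.94412432,  2.26617501, -1.30480958])} 0.0 3.8434393
wrist {'intrinsics': array([[309.70691629,   0.        , 321.32148838],
       [  0.        , 309.70691629, 197.90070939],
       [  0.        ,   0.        ,   1.        ]]), 'position': array([ 0.29555092, -0.55574342,  0.38445906]), 'attitude': array([ 2.40612282, -1.63812601, -0.22199013])} 0.0 1.4085451
h.py
pics
```

View pics/scene0.png

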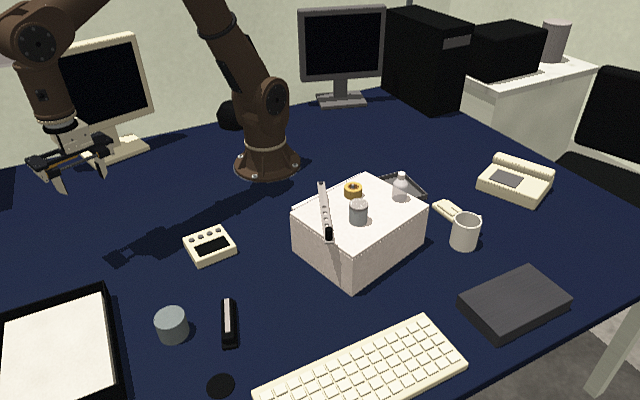

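View pics/side0.png

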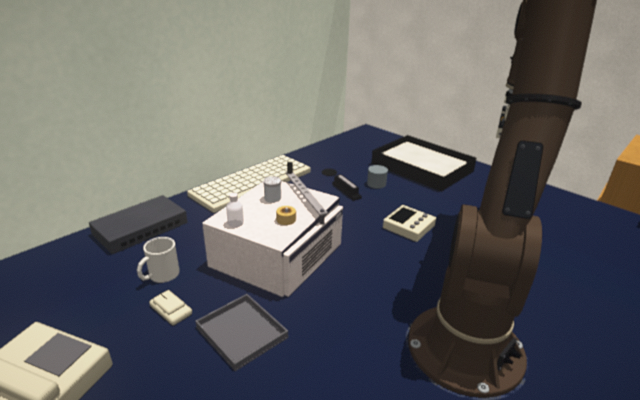

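View pics/wrist0.png

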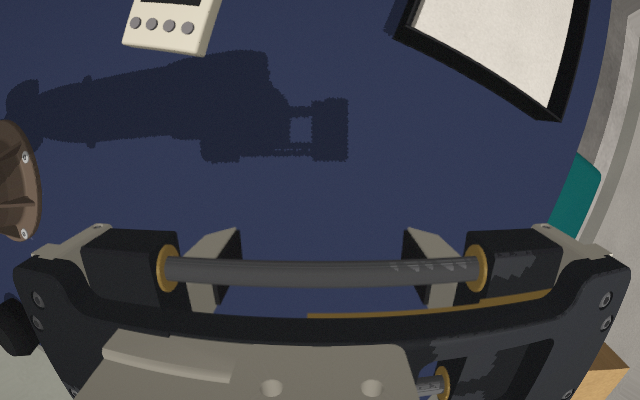

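The scene view shows the enclosure around (360,225) with the tape roll at (353,188) and the stay knob at (328,232). In the side view the roll is at (287,214) and the tray at (242,330). I'll zoom in.

```bash
python3 - <<'E'
import cv2
a=cv2.imread('pics/scene0.png')[160:300,270:450]; cv2.imwrite('pics/sc_z.png',cv2.resize(a,None,fx=4.2,fy=4.2,interpolation=cv2.INTER_CUBIC))
a=cv2.imread('pics/side0.png')[150:370,190:350]; cv2.imwrite('pics/si_z.png',cv2.resize(a,None,fx=2.7,fy=2.7,interpolation=cv2.INTER_CUBIC))
E
```

```text
(no output)
```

View pics/sc_z.png

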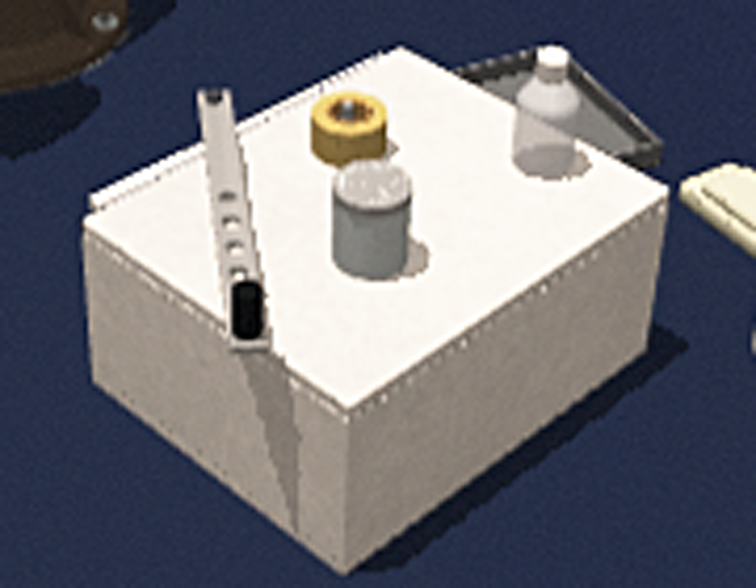

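View pics/si_z.png

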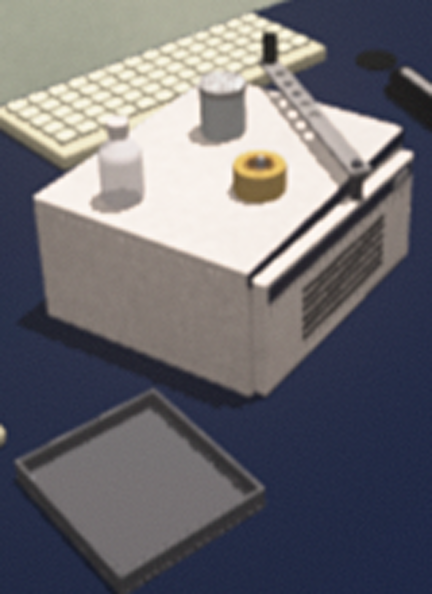

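```bash
cat >> h.py <<'E'
from scipy.spatial.transform import Rotation as Rn
def load(t): return np.load(f'pics/{t}.npz')
def Rm(p):
    a=np.array(p['att'] if 'att' in p else p['attitude']); return Rn.from_rotvec(a).as_matrix() if a.ndim==1 else a
def cam(n,t): 
    q=load(t); return dict(K=q['K'],pos=q['pos'],R=Rm(q),im=q['im'],d=q['d'],fish=n=='wrist')
def dirs(c,uv):
    uv=np.atleast_2d(np.asarray(uv,float)); K=c['K']; x=(uv-K[:2,2])/[K[0,0],K[1,1]]
    if c['fish']:
        r=np.linalg.norm(x,axis=1)+1e-12; v=np.c_[x/r[:,None]*np.sin(r)[:,None],np.cos(r)]
    else: v=np.c_[x,np.ones(len(x))]
    return v@c['R'].T
def plane(c,uv,z):
    v=dirs(c,uv); s=(z-c['pos'][2])/v[:,2]; return c['pos']+v*s[:,None]
def cross(c1,u1,c2,u2):
    a=dirs(c1,u1)[0];b=dirs(c2,u2)[0];a/=np.linalg.norm(a);b/=np.linalg.norm(b)
    t=np.linalg.lstsq(np.c_[a,-b],c2['pos']-c1['pos'],rcond=None)[0]
    p=c1['pos']+a*t[0];q=c2['pos']+b*t[1]; return (p+q)/2,np.linalg.norm(p-q)*1000
def cloud(c):
    h,w=c['d'].shape; uu,vv=np.meshgrid(np.arange(w),np.arange(h)); uv=np.c_[uu.ravel(),vv.ravel()]
    v=dirs(c,uv)
    if c['fish']: v=v/(v@c['R'][:,2])[:,None]
    P=c['pos']+v*c['d'].ravel()[:,None]; P[c['d'].ravel()==0]=np.nan; return P.reshape(h,w,3)
def project(c,P):
    p=(np.atleast_2d(P)-c['pos'])@c['R']
    if c['fish']:
        th=np.arctan2(np.hypot(p[:,0],p[:,1]),p[:,2]); n=p[:,:2]/np.hypot(p[:,0],p[:,1])[:,None]*th[:,None]
    else: n=p[:,:2]/p[:,2:]
    return n*[c['K'][0,0],c['K'][1,1]]+c['K'][:2,2]
E
python3 - <<'E'
from h import *
A=[]
for n in ['scene','side']:
    c=cam(n,n+'0'); P=cloud(c); im=c['im'].astype(int)
    m=(np.abs(P[...,2]-.14)<.005)&(im.min(2)>170)&(P[...,0]>.3)&(P[...,0]<1)&(np.abs(P[...,1])<.4)
    m=cv2.morphologyEx(m.astype(np.uint8),cv2.MORPH_OPEN,np.ones((3,3)))
    k,l,s,_=cv2.connectedComponentsWithStats(m); i=1+np.argmax(s[1:,4]); q=P[l==i]; A.append(q)
    print(n,len(q),np.median(q[:,2]),cv2.minAreaRect(q[:,:2].astype(np.float32)))
    # beige roll
    hsv=cv2.cvtColor(c['im'],cv2.COLOR_RGB2HSV)
    r=(hsv[...,1]>100)&(hsv[...,0]>12)&(hsv[...,0]<32)&(np.abs(P[...,0]-.6)<.2)&(np.abs(P[...,1])<.3)&(P[...,2]>.13)
    q=P[r]; t=q[q[:,2]>q[:,2].max()-.006]; print('roll',r.sum(),q.min(0),q.max(0),t[:,:2].min(0),t[:,:2].max(0), cv2.minEnclosingCircle(t[:,:2].astype(np.float32)))
    v,u=np.where(r); print(u.min(),u.max(),v.min(),v.max())
print(cv2.minAreaRect(np.vstack(A)[:,:2].astype(np.float32)))
c=cam('side','side0');P=cloud(c);im=c['im'].astype(int)
g=(np.abs(P[...,2]-.012)<.015)&(im.max(2)-im.min(2)<25)&(im.mean(2)>45)&(P[...,0]>.2)&(P[...,1]>.1)&(P[...,1]<.7)
k,l,s,_=cv2.connectedComponentsWithStats(g.astype(np.uint8))
i=l[330,242];q=P[l==i];print('tray',len(q),cv2.minAreaRect(q[:,:2].astype(np.float32)),np.percentile(q[:,2],[2,50,98]))
E
```

```text
scene 3848 0.14027401375656096 ((0.5576291680335999, 0.0613836944103241), (0.24520471692085266, 0.30176952481269836), 15.453432083129883)
roll 252 [0.47492535 0.02081077 0.13968321] [0.58095556 0.09968455 0.19823671] [0.58095556 0.02081077] [0.58095556 0.02081077] ((0.5809555649757385, 0.020810768008232117), 9.999999747378752e-05)
344 361 182 199
side 3231 0.14044503695935562 ((0.5581918954849243, 0.06685754656791687), (0.24221447110176086, 0.2999023199081421), 15.893254280090332)
roll 280 [0.46894794 0.05820534 0.14164088] [0.51609646 0.10522982 0.17299542] [0.47003953 0.05820534] [0.51609646 0.10312339] ((0.49330657720565796, 0.08098842203617096), 0.024525798857212067)
277 295 206 224
((0.5575623512268066, 0.06337933242321014), (0.24555008113384247, 0.3065875470638275), 15.764972686767578)
tray 4084 ((0.38970521092414856, 0.3105114996433258), (0.16267554461956024, 0.18763309717178345), 85.81134796142578) [0.00033046 0.0050294  0.02312945]
```

```bash
python3 - <<'E'
from h import *
s=cam('scene','scene0');d=cam('side','side0')
for c,(x0,x1,y0,y1) in ((s,(318,340,220,250)),(d,(282,298,158,180))):
    g=c['im'][y0:y1,x0:x1].max(2); v,u=np.where(g<45); print('knob px',u.min()+x0,u.max()+x0,v.min()+y0,v.max()+y0,np.mean(u)+x0,np.mean(v)+y0)
for n,a,b in [('knob',(328.3,227.6),(290,163.7)),('pivot',(321,183.1),(322.2,213)),('tin',(358.6,204.5),(272.2,180.4)),('cap',(401.4,173.1),(233.3,195.2)),('roll',(353,184),(286.6,210))]:
    print(n,cross(s,a,d,b))
# tray rims corners, side zoom
z=np.array([(153,390),(264,490),(120,588),(17,465)])/2.7+[190,150]
P=plane(d,z,.022);print(P[:,:2],P.mean(0),np.linalg.norm(np.diff(P,axis=0),axis=1))
for c in (s,d):
    for n,p in [('knob',(.6,-.05,.2))]: pass
E
```

```text
knob px 325 332 227 240 328.5 233.5
knob px 288 291 163 172 289.21875 167.40625
knob (array([ 0.65208302, -0.08187953,  0.19476086]), np.float64(0.8825345224214608))
pivot (array([0.43034374, 0.01078544, 0.16155914]), np.float64(0.7024677023671997))
tin (array([0.60644588, 0.02769385, 0.19505126]), np.float64(1.151809975544678))
cap (array([0.57060361, 0.18191282, 0.2223386 ]), np.float64(0.06399303810976519))
roll (array([0.49081178, 0.07978104, 0.17252663]), np.float64(0.7436867483735866))
[[0.45003167 0.24929932]
 [0.29194016 0.25916223]
 [0.29459881 0.40140661]
 [0.45533022 0.38682005]] [0.37297522 0.32417205 0.022     ] [0.15839887 0.14226922 0.16139193]
```

Two-view checks agree with the given sizes: knob to pivot is 240 mm, pin to roll is a few mm, and the tray is 160×142 mm. The door is about 0.06 rad open. I'll move above the roll with the jaw axis at about 111°, which is clear of the bottle, tin and bar.

Call:
step_arm([
  [[0.08,0.0,0.0,0.06,0],[0.08,0.02,0.04,0.07,0],[0.08,0.263,0.661,0.09,0],[0.08,0.263,0.661,0.09,0],[0.08,0.263,0.661,0.09,0],[0.08,0.263,0.661,0.09,0],[0.08,0.263,0.661,0.09,0],[0.08,0.263,0.661,0.09,0],[0.08,0.263,0.661,0.09,0],[0.08,0.263,0.661,0.09,0],[0.08,0.263,0.661,0.09,0],[0.08,0.263,0.661,0.09,0],[0.08,0.263,0.661,0.09,0],[0.08,0.263,0.661,0.09,0],[0.08,0.263,0.661,0.09,0],[0.08,0.263,0.661,0.09,0],[0.08,0.263,0.661,0.09,0],[0.08,0.263,0.661,0.09,0],[0.08,0.263,0.661,0.09,0],[0.08,0.263,0.661,0.09,0]],
])

```text
clock: 1.82
position: [0.4919, 0.0837, 0.3043]
ee_rot: [-3.082, -0.594, 0.0]
force: [-0.0, -0.4, 0.6]
width: 0.875
```

```bash
python3 - <<'E'
from h import *
grab('wrist','w1'); o=observe(); print(o)
E
```

```text
{'clock': 1.8667, 'joints': array([ 0.15533542,  0.20688142, -0.50935238,  1.70009663,  0.1034052 ,
        1.26278104, -1.56927328]), 'dq': array([ 0.04031236, -0.01961815,  0.04171494,  0.02490609,  0.00425298,
        0.00296825,  0.01904251]), 'joint_efforts': array([ -2.4389378 , -46.05816364,  -4.86503229, -33.80798936,
        -0.27362055,  -0.25767728,  -0.429437  ]), 'position': array([0.49147227, 0.08097561, 0.30410755]), 'ee_rot': array([-3.08405407e+00, -5.89868101e-01,  1.93026833e-03]), 'force': array([-0.53318344, -0.64110211, -0.38888   ]), 'ft_torque': array([-0.11481507,  0.03228225, -0.01082119]), 'width': 0.8664477062734643}
```

View pics/w1.png

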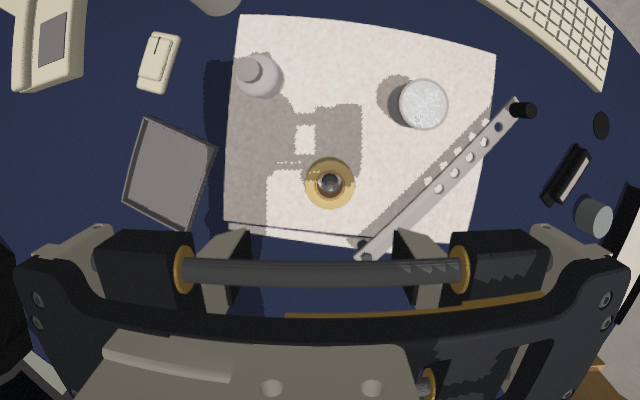

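The wrist view shows the roll and pin at about (330,183), the knob at (523,110), the stay pivot at (363,250), the tin at (423,103) and the bottle at (260,75). I'll measure from it.

```bash
python3 - <<'E'
from h import *
w=cam('wrist','w1');s=cam('scene','scene0');d=cam('side','side0')
hsv=cv2.cvtColor(w['im'],cv2.COLOR_RGB2HSV); m=((hsv[...,1]>70)&(hsv[...,0]>12)&(hsv[...,0]<35)).astype(np.uint8); m[:150]=0;m[215:]=0;m[:,:295]=0;m[:,365:]=0
c,_=cv2.findContours(m,cv2.RETR_EXTERNAL,cv2.CHAIN_APPROX_NONE);c=max(c,key=cv2.contourArea)[:,0]
P=plane(w,c,.17);print('roll',cv2.minEnclosingCircle(P[:,:2].astype(np.float32)),cv2.fitEllipse(P[:,:2].astype(np.float32)))
print('roll cross',cross(w,(330,183),s,(353,184)),cross(w,(330,183),d,(286.6,210)))
g=np.array([(363,249)]);print('pivot165',plane(w,g,.165))
a=w['im'][150:265,295:400];cv2.imwrite('pics/w1z.png',cv2.resize(a[:,:,::-1],None,fx=5,fy=5,interpolation=cv2.INTER_CUBIC))
a=w['im'][85:265,340:545];cv2.imwrite('pics/w1y.png',cv2.resize(a[:,:,::-1],None,fx=3.3,fy=3.3,interpolation=cv2.INTER_CUBIC))
E
```

```text
roll ((0.4979258179664612, 0.07724206149578094), 0.02703755348920822) ((0.4978037476539612, 0.07694034278392792), (0.04895174503326416, 0.053029462695121765), 118.25418853759766)
roll cross (array([0.49929363, 0.07629107, 0.17820232]), np.float64(2.19678944887798)) (array([0.49721696, 0.07504207, 0.16752055]), np.float64(2.287891435050114))
pivot165 [[0.4422941  0.01366304 0.165     ]]
```

View pics/w1z.png

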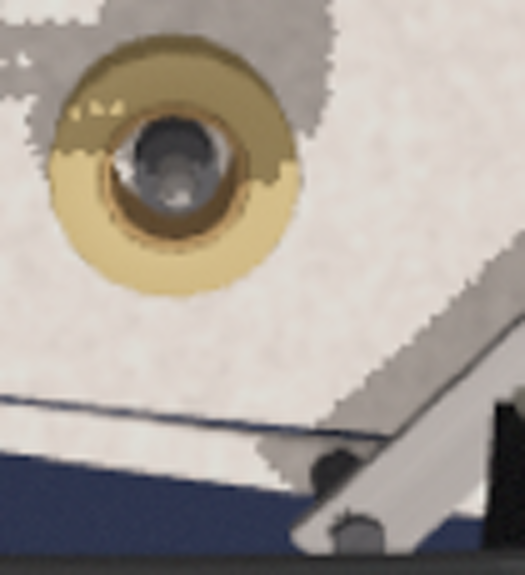

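View pics/w1y.png

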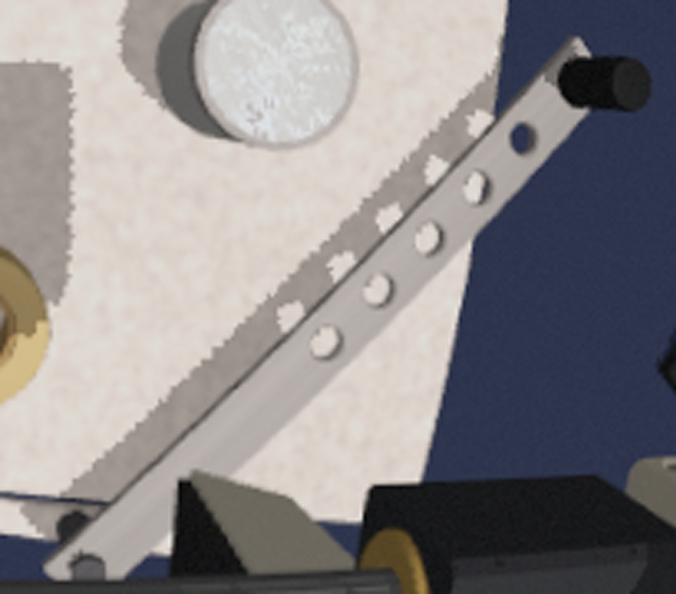

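The roll is at about (0.496, 0.078), top z about 0.17. Descending to grip it.

Call:
step_arm([
  [[0.08,0.0045,-0.003,0,0],[0.08,0.0045,-0.003,-0.04,0],[0.08,0.0045,-0.003,-0.08,0],[0.08,0.0045,-0.003,-0.11,0],[0.08,0.0045,-0.003,-0.13,0],[0.08,0.0045,-0.003,-0.144,0],[0.08,0.0045,-0.003,-0.144,0],[0.08,0.0045,-0.003,-0.144,0],[0.04,0.0045,-0.003,-0.144,0],[0.04,0.0045,-0.003,-0.144,0],[0.04,0.0045,-0.003,-0.144,0],[0.04,0.0045,-0.003,-0.144,0],[0.04,0.0045,-0.003,-0.144,0],[0.04,0.0045,-0.003,-0.144,0]],
], squeeze=12)

```text
clock: 3.03
position: [0.4961, 0.078, 0.1604]
ee_rot: [-3.084, -0.59, 0.001]
force: [-0.0, -0.2, 0.2]
width: 0.485
```

```bash
python3 - <<'E'
from h import *
o=observe(); print(o['position'],o['width']*.0918,o['force'])
grab('scene','s2'); 
a=cv2.imread('pics/s2.png')[100:300,240:460]; cv2.imwrite('pics/s2z.png',cv2.resize(a,None,fx=3,fy=3,interpolation=cv2.INTER_CUBIC))
E
```

```text
[0.49609824 0.07801026 0.1603957 ] 0.04451720813712238 [-0.00891998 -0.23359835  0.15834092]
```

View pics/s2z.png

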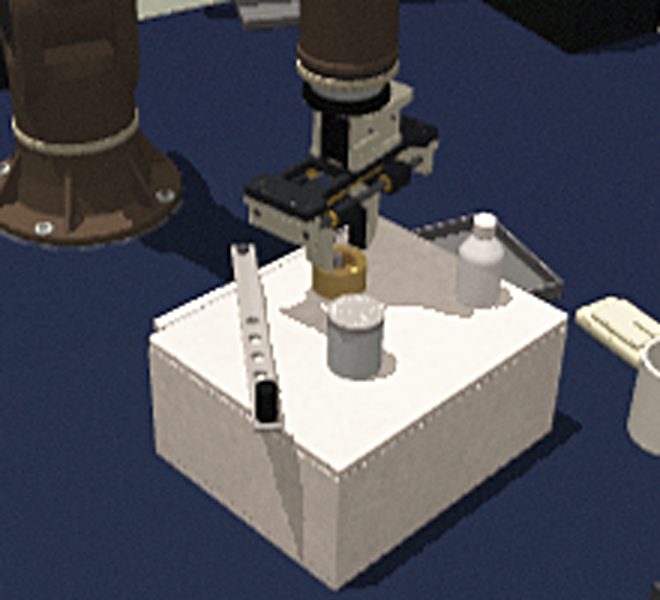

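```bash
python3 - <<'E'
from h import *
o=observe(); print(o['position'],o['width']*.0918,o['force'],o['clock'])
grab('wrist','w2'); grab('side','d2')
a=cv2.imread('pics/d2.png')[130:290,190:350]; cv2.imwrite('pics/d2z.png',cv2.resize(a,None,fx=3.5,fy=3.5,interpolation=cv2.INTER_CUBIC))
E
```

```text
[0.49606678 0.07801424 0.16031073] 0.042179011411299726 [-0.39876152 -0.14576855  0.25067308] 3.0833
```

View pics/d2z.png

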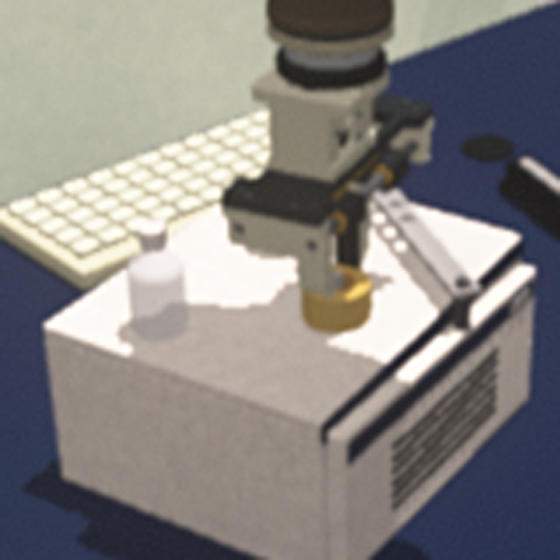

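View pics/w2.png

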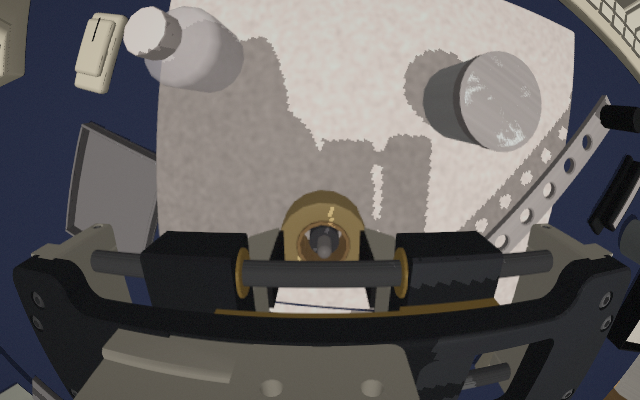

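```bash
python3 - <<'E'
from h import *
w=cam('wrist','w2');o=observe();print(w['pos'],o['width']*.0918,o['clock'])
hsv=cv2.cvtColor(w['im'],cv2.COLOR_RGB2HSV); m=((hsv[...,1]>70)&(hsv[...,0]>12)&(hsv[...,0]<35)).astype(np.uint8); m[:180]=0;m[260:]=0;m[:,:275]=0;m[:,375:]=0
c,_=cv2.findContours(m,cv2.RETR_EXTERNAL,cv2.CHAIN_APPROX_NONE);c=max(c,key=cv2.contourArea)[:,0]
P=plane(w,c[c[:,1]<235],.17);print(cv2.fitEllipse(P[:,:2].astype(np.float32)),P[:,:2].min(0),P[:,:2].max(0))
a=w['im'][180:320,240:410];cv2.imwrite('pics/w2z.png',cv2.resize(a[:,:,::-1],None,fx=4,fy=4,interpolation=cv2.INTER_CUBIC))
E
```

```text
[0.56303224 0.1036708  0.33028531] 0.040282136631394155 3.1833
((0.5038959383964539, 0.07978349179029465), (0.04459841921925545, 0.047177065163850784), 97.94924926757812) [0.49438307 0.0586067 ] [0.52768793 0.10211731]
```

View pics/w2z.png

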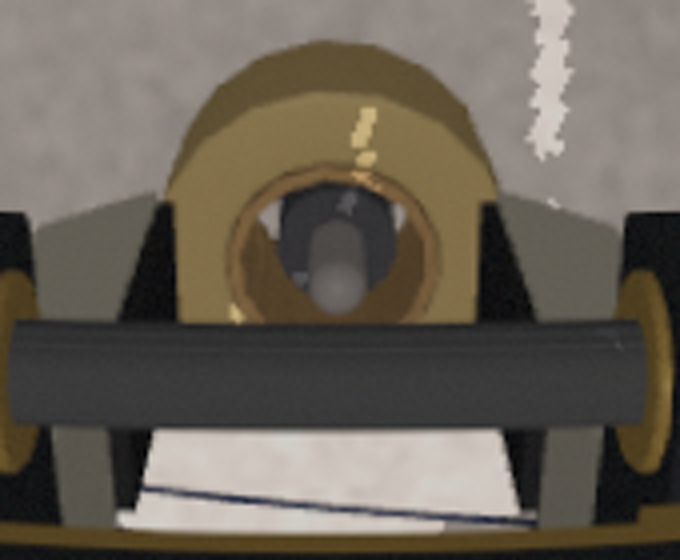

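Call:
step_arm([
  [[0.03,0,0,0,0],[0.03,0,0,0,0],[0.03,0,0,0,0]],
])

```text
clock: 3.43
position: [0.496, 0.0781, 0.1601]
ee_rot: [-3.084, -0.59, 0.002]
force: [-0.4, 0.4, 0.6]
width: 0.334
```

```bash
python3 - <<'E'
from h import *
o=observe(); print(o['position'],o['width']*.0918,o['force'],o['clock'])
c=cam('wrist','w2') 
grab('wrist','w3');o=observe();print(o['width']*.0918)
a=cv2.imread('pics/w3.png')[180:320,240:410];cv2.imwrite('pics/w3z.png',cv2.resize(a,None,fx=4,fy=4,interpolation=cv2.INTER_CUBIC))
E
```

```text
[0.49598587 0.07805229 0.16013003] 0.03064402371108694 [-0.35886362  0.36115858  0.55215865] 3.4333
0.030277698336422316
```

View pics/w3z.png

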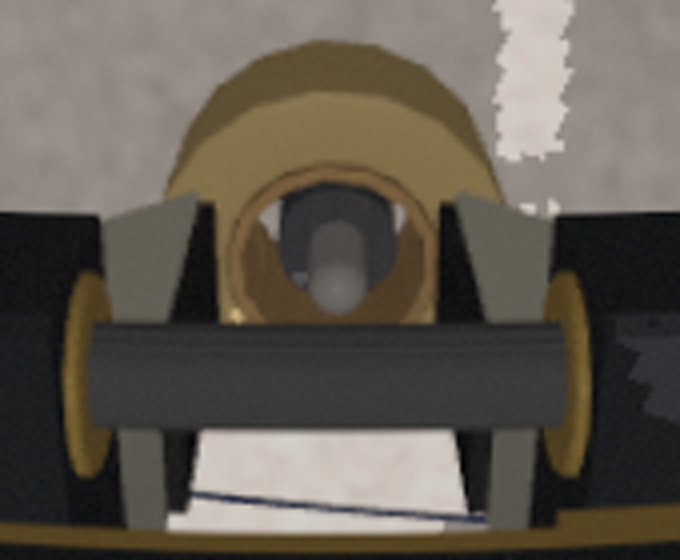

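The pads visibly overlap the roll without stopping, so I suspect the fingertips are above it. I'll check the fingertip height by depth and triangulation.

```bash
python3 - <<'E'
from h import *
for n,t in (('scene','s3'),('side','d3')):
    grab(n,t); c=cam(n,t);P=cloud(c);im=c['im'].astype(int)
    x0,y0,x1,y1=((330,150,375,205) if n=='scene' else (260,190,310,230))
    for v in range(y0,y1,3):
        u0=range(x0,x1,5)
        print(v,' '.join('%3d/%3d'%(P[v,u,2]*1000,P[v,u,0]*1000) for u in u0))
    a=c['im'][y0-30:y1+20,x0-40:x1+40,::-1];cv2.imwrite(f'pics/{t}z.png',cv2.resize(a,None,fx=5,fy=5,interpolation=cv2.INTER_CUBIC))
E
```

```text
150  -1/ 20   3/ 37   0/ 41 285/486 289/498 295/514 298/524 286/513 277/505Traceback (most recent call last):
  File "<stdin>", line 7, in <module>
  File "<stdin>", line 7, in <genexpr>
ValueError: cannot convert float NaN to integer
```

```bash
python3 - <<'E'
from h import *
for n,t in (('scene','s3'),('side','d3')):
    if n=='side': grab(n,t)
    c=cam(n,t);P=np.nan_to_num(cloud(c))
    x0,y0,x1,y1=((330,165,375,205) if n=='scene' else (260,190,310,230))
    for v in range(y0,y1,3):
        print(v,' '.join('%3d/%3d'%(P[v,u,2]*1000,P[v,u,0]*1000) for u in range(x0,x1,5)))
    a=c['im'][y0-30:y1+20,x0-40:x1+40,::-1];cv2.imwrite(f'pics/{t}z.png',cv2.resize(a,None,fx=5,fy=5,interpolation=cv2.INTER_CUBIC))
E
```

```text
165 280/527 281/535 280/539 282/547 270/537 263/533 260/535  -3/179   0/192
168 272/528 278/542 279/550 280/557 258/532 259/540 250/534   0/201   1/212
171 256/518 266/538 276/558 274/562 255/542 253/544 243/536 140/405  -1/226
174 246/516 254/533 266/557 264/560 228/517 243/543 204/498 138/417 138/425
177  -2/190 245/533 248/544 255/559 218/516 186/481 192/496 141/436 137/438
180  -1/209  -1/217 243/549 247/561 208/516 180/486 183/497 141/449 142/457
183   1/230   4/242 131/415 194/504 197/515 169/484 174/498 141/463 139/467
186   1/246 129/419 139/440 172/489 187/514 163/491 170/505 143/479 144/487
189 138/439 140/448 140/454 167/496 168/502 169/511 168/516 140/488 141/496
192 143/458 138/459 140/467 157/495 167/514 166/520 160/519 140/502 139/507
195 140/468 139/472 138/478 148/497 153/510 156/520 149/518 139/512 141/521
198 140/481 140/487 140/493 142/502 145/512 198/582 196/585 140/526 139/532
201 141/493 141/500 139/505 139/511 200/589 198/593 198/599 196/603 139/544
204 138/503 135/506 140/518 141/526 198/599 199/606 197/609 195/613 141/558
190 268/479 273/463 277/451 279/440 
[... 439 characters left out ...]
/496 139/534 139/525 140/514
208 142/584 137/581 138/571 142/556 194/482 191/476 171/493 169/486 140/513 141/503
211 139/575 140/566   0/  0 140/547 180/488 181/478 169/484 169/475 142/499 137/496
214 141/561 137/557 143/541 140/535 171/489 170/481 171/472 162/473 140/491 140/482
217 140/552 139/544 138/535 139/526 161/490 163/479 162/472 156/470 142/478 141/469
220 139/541 141/529 141/521 139/514 154/488 155/478 154/471 145/472 139/470 142/458
223 140/529 141/519 143/508 139/503 141/493 145/479 144/472 141/466 140/458 140/450
226 140/519 142/508 141/500 142/490 140/483 139/476 143/463 141/456 139/449 140/440
229 141/506 141/497 139/491 140/482 139/474 141/463 141/455 140/447 139/440 139/431
```

View pics/s3z.png

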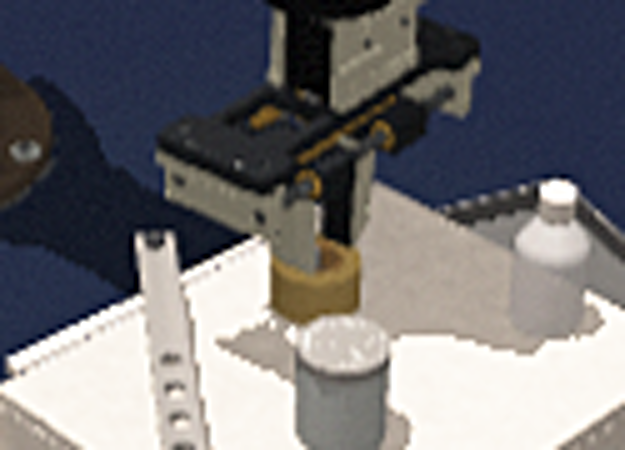

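View pics/d3z.png

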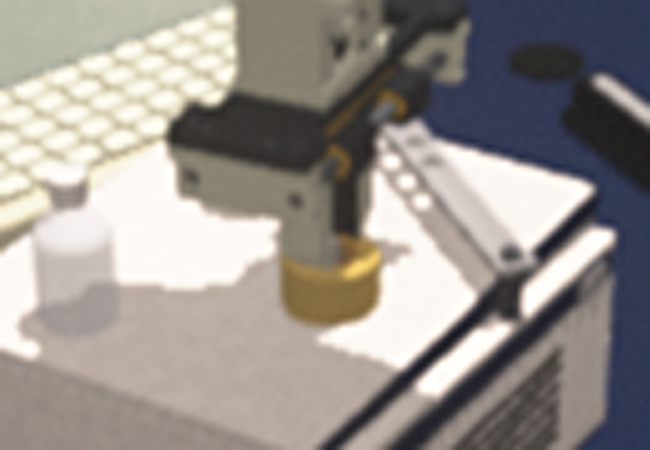

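The tips are really at z about 0.171 while the TCP reads 0.160, so they sit just above the roll. The stated fingertip offset is off by about 25 mm here. I'll trust the images: open and go 20 mm lower, watching the force.

Call:
step_arm([
  [[0.078,0,0,0.004,0],[0.078,0,0,0.004,0],[0.078,0,0,0.004,0],[0.078,0,0,0.004,0],[0.078,0,0,0.004,0],[0.078,0,0,0.004,0],[0.078,0,0,0.004,0],[0.078,0,0,-0.01,0],[0.078,0,0,-0.018,0],[0.078,0,0,-0.018,0],[0.078,0,0,-0.018,0]],
])

```text
clock: 4.5
position: [0.4955, 0.0779, 0.1417]
ee_rot: [-3.084, -0.59, 0.004]
force: [0.2, 0.4, -0.0]
width: 0.845
```

```bash
python3 - <<'E'
from h import *
o=observe(); print(o['position'],o['width']*.0918,o['force'],o['ft_torque'])
for n,t in (('scene','s4'),('side','d4')):
    grab(n,t); c=cam(n,t)
    x0,y0,x1,y1=((330,165,375,205) if n=='scene' else (260,190,310,230))
    a=c['im'][y0-30:y1+20,x0-40:x1+40,::-1];cv2.imwrite(f'pics/{t}z.png',cv2.resize(a,None,fx=5,fy=5,interpolation=cv2.INTER_CUBIC))
E
```

```text
[0.49548758 0.07792017 0.14171211] 0.0775798586198177 [ 0.17245257  0.36633114 -0.0271091 ] [ 0.00367177 -0.02379072 -0.02112733]
```

View pics/s4z.png

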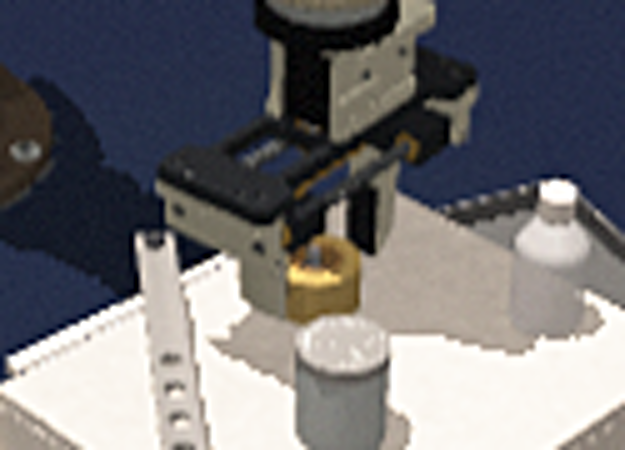

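View pics/d4z.png

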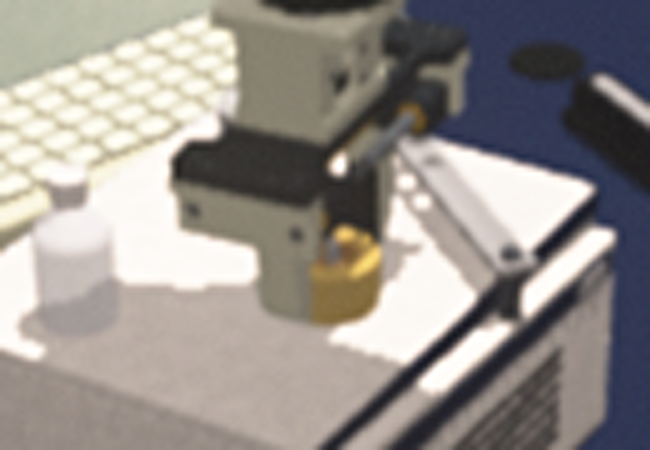

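Both fingers now straddle the roll, with tips just above the enclosure top. Gripping.

Call:
step_arm([
  [[0.04,0,0,0.002,0],[0.04,0,0,0.002,0],[0.04,0,0,0.002,0],[0.04,0,0,0.002,0],[0.04,0,0,0.002,0],[0.04,0,0,0.002,0],[0.04,0,0,0.002,0]],
], squeeze=12)

```text
clock: 5.18
position: [0.4962, 0.0781, 0.1446]
ee_rot: [-3.084, -0.59, 0.001]
force: [-0.3, -0.4, 3.1]
width: 0.569
```

The opening is 52.2 mm, which matches the roll. Lifting.

Call:
step_arm([
  [[0.04,0,0,0.01,0],[0.04,0,0,0.025,0],[0.04,0,0,0.045,0],[0.04,0,0,0.065,0],[0.04,0,0,0.075,0],[0.04,0,0,0.075,0]],
])

```text
clock: 5.68
position: [0.4976, 0.0786, 0.2221]
ee_rot: [-3.084, -0.59, -0.005]
force: [-0.9, -0.5, -1.2]
width: 0.567
```

```bash
python3 - <<'E'
from h import *
o=observe(); print(o['position'],o['width']*.0918,o['force'],o['ft_torque'])
for n,t in (('scene','s5'),('wrist','w5')):
    grab(n,t); c=cam(n,t)
a=cam('scene','s5')['im'][110:250,270:430,::-1];cv2.imwrite(f'pics/s5z.png',cv2.resize(a,None,fx=4,fy=4,interpolation=cv2.INTER_CUBIC))
E
```

```text
[0.49755697 0.07860715 0.22206106] 0.052090333966879 [-0.88143192 -0.4531893  -1.20414412] [-0.00370378 -0.01472037  0.01698362]
```

View pics/s5z.png

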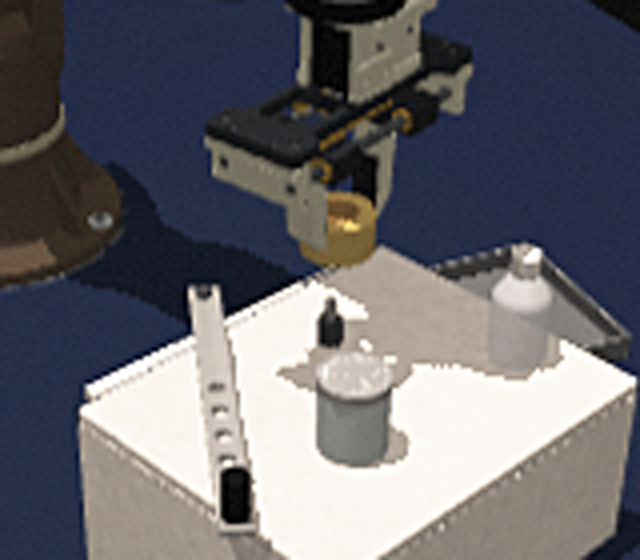

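View pics/w5.png

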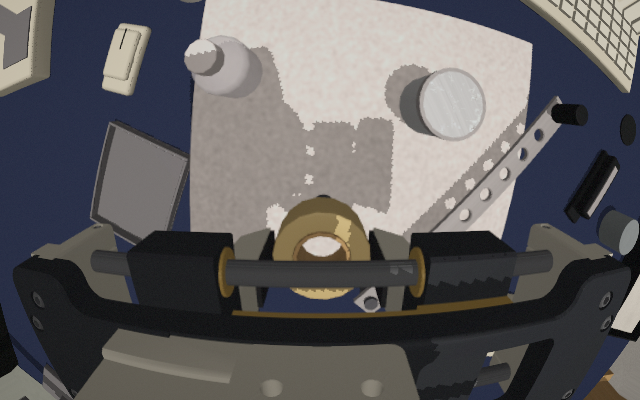

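The roll is held at 52 mm opening and clear of the pin. Carrying it to the tray centre.

Call:
step_arm([
  [[0.04,-0.02,0.04,0.01,0],[0.04,-0.035,0.075,0.01,0],[0.04,-0.052,0.11,0.01,0],[0.04,-0.07,0.145,0.01,0],[0.04,-0.09,0.18,0.01,0],[0.04,-0.105,0.215,0.0,0],[0.04,-0.12,0.24,-0.01,0],[0.04,-0.125,0.25,-0.04,0],[0.04,-0.125,0.25,-0.075,0],[0.04,-0.125,0.25,-0.11,0],[0.04,-0.125,0.25,-0.14,0],[0.04,-0.125,0.25,-0.165,0],[0.04,-0.125,0.25,-0.18,0],[0.04,-0.125,0.25,-0.18,0]],
])

```text
clock: 6.95
position: [0.3686, 0.3255, 0.0353]
ee_rot: [3.083, 0.591, -0.012]
force: [0.0, -0.7, -1.4]
width: 0.562
```

```bash
python3 - <<'E'
from h import *
o=observe(); print(o['position'],o['width']*.0918,o['force'],o['ft_torque'])
grab('side','d6')
a=cam('side','d6')['im'][200:380,180:340,::-1];cv2.imwrite(f'pics/d6z.png',cv2.resize(a,None,fx=3.3,fy=3.3,interpolation=cv2.INTER_CUBIC))
E
```

```text
[0.36856501 0.32548057 0.0352783 ] 0.051585606122675584 [ 0.00340391 -0.74592574 -1.43329986] [ 0.0107442   0.04762468 -0.06047732]
```

View pics/d6z.png

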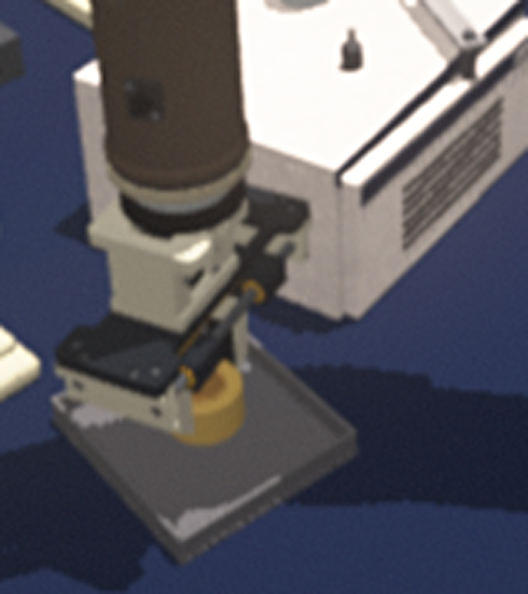

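The roll is over the tray, level and inside the walls. Lowering the last stretch gently.

Call:
step_arm([
  [[0.04,0.003,0.001,-0.01,0],[0.04,0.003,0.001,-0.018,0],[0.04,0.003,0.001,-0.024,0],[0.04,0.003,0.001,-0.026,0],[0.04,0.003,0.001,-0.026,0]],
])

```text
clock: 7.42
position: [0.3722, 0.3273, 0.0109]
ee_rot: [3.084, 0.591, -0.009]
force: [-0.1, -0.6, -0.4]
width: 0.566
```

Call:
step_arm([
  [[0.04,0,0,-0.002,0],[0.04,0,0,-0.002,0],[0.072,0,0,-0.002,0],[0.072,0,0,-0.002,0],[0.072,0,0,-0.002,0],[0.072,0,0,-0.002,0],[0.072,0,0,0.02,0],[0.072,0,0,0.05,0],[0.072,0,0,0.09,0],[0.072,0,0,0.13,0],[0.072,0.01,-0.03,0.17,0],[0.072,0.02,-0.05,0.21,0],[0.072,0.04,-0.09,0.24,0],[0.072,0.06,-0.13,0.27,0],[0.072,0.08,-0.17,0.27,0],[0.072,0.08,-0.17,0.27,0],[0.072,0.08,-0.17,0.27,0]],
])

```text
clock: 8.83
position: [0.4563, 0.1503, 0.2827]
ee_rot: [3.084, 0.575, -0.004]
force: [0.5, 0.4, -0.1]
width: 0.783
```

```bash
python3 - <<'E'
from h import *
o=observe(); print(o['position'],o['width']*.0918,o['force'],o['dq'],o['clock'])
for n in ('side','scene','wrist'): grab(n,n[1]+'7')
a=cam('side','i7')['im'][150:380,180:350,::-1];cv2.imwrite(f'pics/d7z.png',cv2.resize(a,None,fx=2.6,fy=2.6,interpolation=cv2.INTER_CUBIC))
E
```

```text
[0.45627649 0.15026771 0.2826672 ] 0.07191326175692146 [ 0.53274688  0.44802521 -0.05827605] [-0.0642925   0.01768827 -0.08340121  0.04766134 -0.02248825 -0.04121781
 -0.12614379] 8.8333
```

View pics/d7z.png

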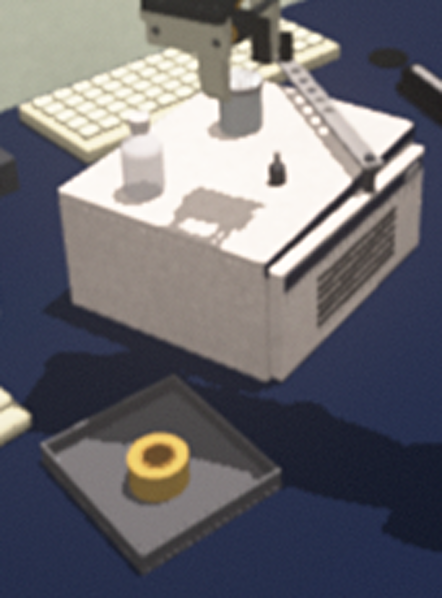

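View pics/r7.png

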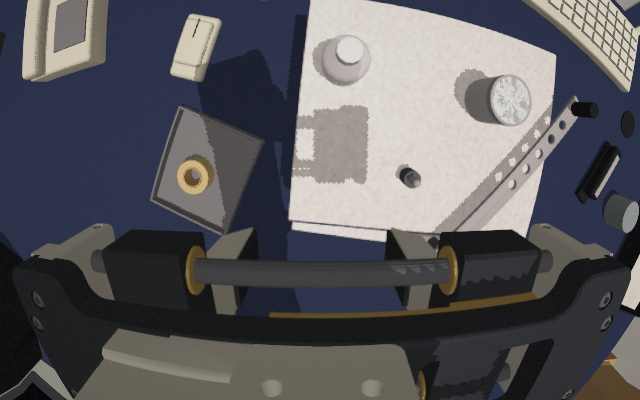

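The roll lies flat in the tray. Next I'll go above the knob and spin about 137°, so the jaws are square to the bar and the wrist camera looks along the stay towards the pivot and holes.

Call:
step_arm([
  [[0.06,0.03,-0.03,0,7],[0.06,0.05,-0.06,0,14],[0.06,0.07,-0.08,0,21],[0.06,0.09,-0.1,0,28],[0.06,0.1,-0.12,0,35],[0.06,0.12,-0.14,0,42],[0.06,0.13,-0.16,0,49],[0.06,0.15,-0.18,0,56],[0.06,0.16,-0.2,0,63],[0.06,0.18,-0.22,0,70],[0.06,0.196,-0.232,0,77],[0.06,0.196,-0.232,0,84],[0.06,0.196,-0.232,0,91],[0.06,0.196,-0.232,0,98],[0.06,0.196,-0.232,0,105],[0.06,0.196,-0.232,0,112],[0.06,0.196,-0.232,0,119],[0.06,0.196,-0.232,0,126],[0.06,0.196,-0.232,0,133],[0.06,0.196,-0.232,0,137]],
])

```text
clock: 10.65
position: [0.6478, -0.0723, 0.2803]
ee_rot: [0.566, 3.085, -0.0]
force: [-0.4, -0.5, 0.3]
width: 0.655
```

Call:
step_arm([
  [[0.06,0,0,0,0],[0.06,0,0,0,0]],
])

```text
clock: 10.82
position: [0.6476, -0.07, 0.2798]
ee_rot: [0.564, 3.087, 0.002]
force: [-0.4, 0.8, 0.0]
width: 0.649
```

```bash
python3 - <<'E'
from h import *
o=observe(); print(o['position'],o['ee_rot'],o['joints'],np.abs(o['dq']).max(),Rn.from_rotvec(o['ee_rot']).as_matrix()[:,1],o['clock'])
grab('wrist','w8');grab('side','d8'); grab('scene','s8');print(cam('wrist','w8')['pos'])
E
```

```text
[ 0.64761711 -0.06995198  0.27983464] [5.64452260e-01 3.08661337e+00 1.99435189e-03] [ 0.56390231  0.59306073 -0.92125668  1.35493617  0.46797295  1.41369981
  0.86674187] 0.0247462458054137 [0.35390301 0.93528013 0.00193259] 10.8167
[ 0.58065719 -0.04524114  0.44960242]
```

View pics/w8.png

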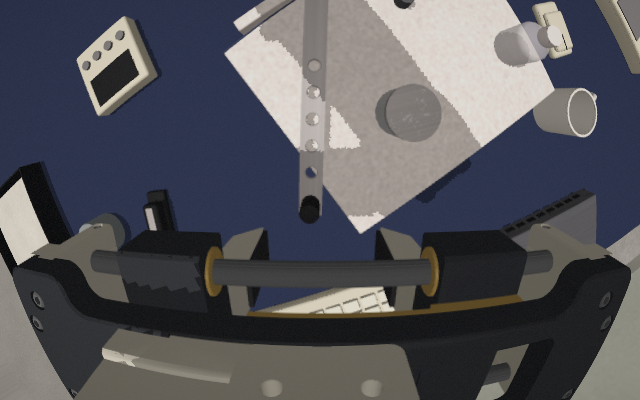

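View pics/d8.png

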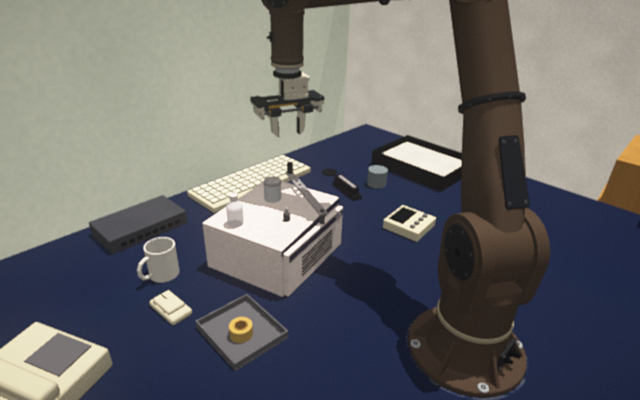

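The wrist view has the stay vertical at column about 312, the knob at (309,206), the holes above it at rows 65 to 172, and the tin at (410,112). Now the knob and pin positions from several views.

```bash
python3 - <<'E'
from h import *
for n,t,b in (('wrist','w8',(285,40,340,230)),('scene','s8',(310,165,380,250)),('side','d8',(270,150,345,240)),('scene','c7',(310,165,380,250)),('side','i7',(270,150,345,240)),('wrist','r7',(370,80,610,250))):
    c=cam(n,t);x0,y0,x1,y1=b;a=c['im'][y0:y1,x0:x1,::-1];f=min(780/(x1-x0),580/(y1-y0));f=int(f)
    cv2.imwrite(f'pics/z_{t}.png',cv2.resize(a,None,fx=f,fy=f,interpolation=cv2.INTER_CUBIC));print(t,f)
E
```

```text
w8 3
s8 6
d8 6
c7 6
i7 6
r7 3
```

View pics/z_s8.png

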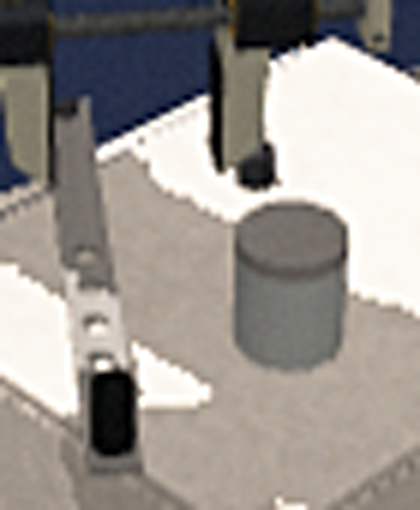

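View pics/z_d8.png

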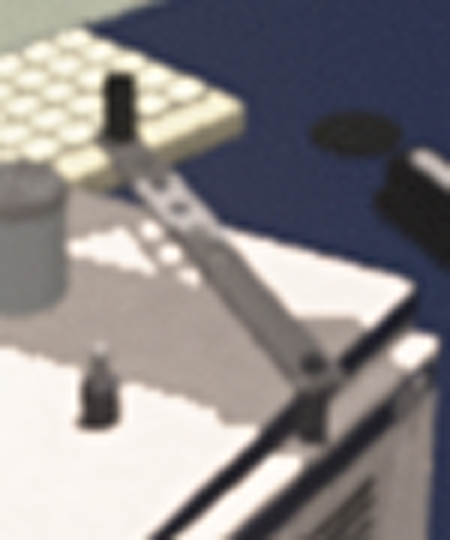

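View pics/z_r7.png

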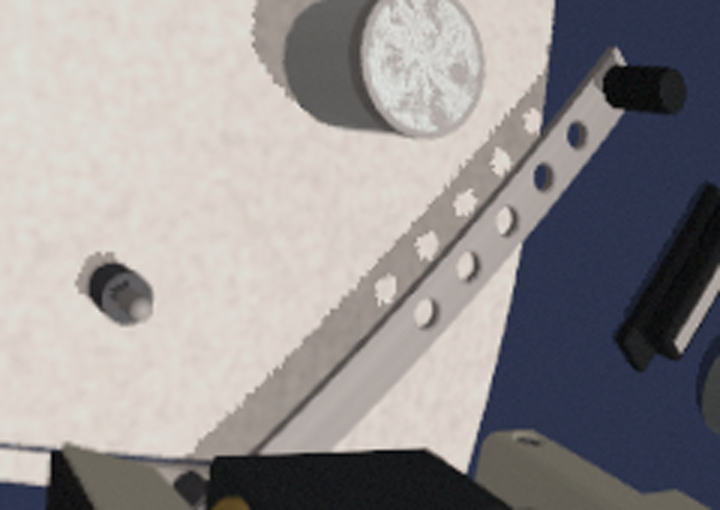

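View pics/z_w8.png

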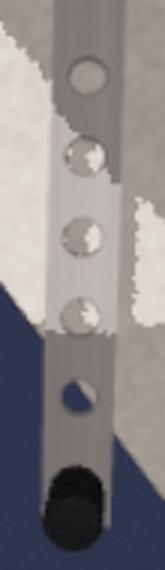

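```bash
python3 - <<'E'
from h import *
w8=cam('wrist','w8');s=cam('scene','s8');d=cam('side','d8');r7=cam('wrist','r7')
K=dict(s=(328.8,228.),d=(290,163.3),w=(309,214))
print('knob',cross(s,K['s'],d,K['d']),cross(w8,K['w'],d,K['d']),cross(w8,K['w'],s,K['s']))
print(plane(s,K['s'],.199),plane(d,K['d'],.199),plane(w8,K['w'],.199))
print('pin tip d/r7',cross(d,(286.7,208),r7,(417.3,182.7)),plane(d,(286.7,208),.178),plane(r7,(417.3,182.7),.178))
print('shoulder r7',plane(r7,(411.7,177.7),.16))
print('holes w8 z.165',plane(w8,[(285+87/3,40+76/3),(285+84/3,40+156/3),(285+82/3,40+237/3),(285+81/3,40+316/3),(285+80/3,40+397/3)],.165)[:,:2])
print('holes r7 z.165',plane(r7,[(370+426/3,80+313/3),(370+468/3,80+266/3),(370+507/3,80+221/3),(370+543/3,80+177/3),(370+577/3,80+134/3)],.165)[:,:2])
E
```

```text
knob (array([ 0.65372159, -0.0823024 ,  0.19515918]), np.float64(0.765600740250732)) (array([ 0.65755463, -0.08591327,  0.1928195 ]), np.float64(0.5941143730699806)) (array([ 0.65660173, -0.08424002,  0.19788648]), np.float64(1.5139272385967149))
[[ 0.65814662 -0.08419174  0.199     ]] [[ 0.64756598 -0.07718082  0.199     ]] [[ 0.65591717 -0.08473564  0.199     ]]
pin tip d/r7 (array([0.49559091, 0.07422921, 0.17431294]), np.float64(0.5526548904902499)) [[0.49097831 0.07870324 0.178     ]] [[0.49579259 0.07540482 0.178     ]]
shoulder r7 [[0.49652538 0.07604021 0.16      ]]
holes w8 z.165 [[ 0.5366775  -0.03549184]
 [ 0.55958482 -0.0451199 ]
 [ 0.58259665 -0.05451173]
 [ 0.60519526 -0.06347298]
 [ 0.62877334 -0.0728643 ]]
holes r7 z.165 [[ 0.53615418 -0.03549266]
 [ 0.55933586 -0.04511786]
 [ 0.58221762 -0.05472551]
 [ 0.60521667 -0.06408794]
 [ 0.62867186 -0.07367766]]
```

View pics/z_c7.png

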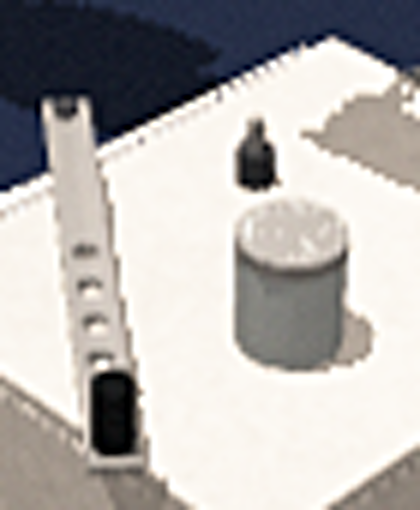

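Both wrist views agree to under 1 mm and the hole spacing comes out at 25 mm. The knob is at (0.6566, −0.0852) and the pin at (0.496, 0.0757). Descending on the knob.

Call:
step_arm([
  [[0.05,0.009,-0.0152,-0.03,1.5],[0.05,0.009,-0.0152,-0.06,1.5],[0.05,0.009,-0.0152,-0.08,1.5],[0.05,0.009,-0.0152,-0.085,1.5],[0.05,0.009,-0.0152,-0.085,1.5],[0.05,0.009,-0.0152,-0.085,1.5]],
])

```text
clock: 11.47
position: [0.6573, -0.086, 0.1964]
ee_rot: [0.527, 3.091, 0.001]
force: [-0.2, 0.2, -0.5]
width: 0.543
```

```bash
python3 - <<'E'
from h import *
o=observe(); print(o['position'],o['force'],Rn.from_rotvec(o['ee_rot']).as_matrix()[:,1],o['clock'])
grab('wrist','w9');grab('scene','s9')
a=cam('scene','s9')['im'][170:260,290:390,::-1];cv2.imwrite('pics/s9z.png',cv2.resize(a,None,fx=6,fy=6,interpolation=cv2.INTER_CUBIC))
E
```

```text
[ 0.65727021 -0.08596647  0.1963746 ] [-0.21593447  0.19828032 -0.52616718] [0.33122195 0.94355143 0.00165109] 11.4667
```

View pics/w9.png

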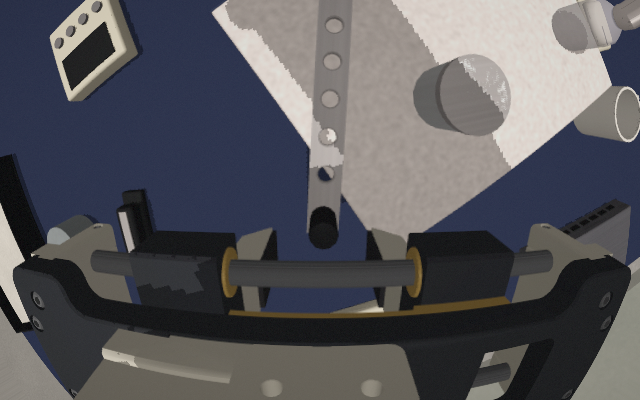

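View pics/s9z.png

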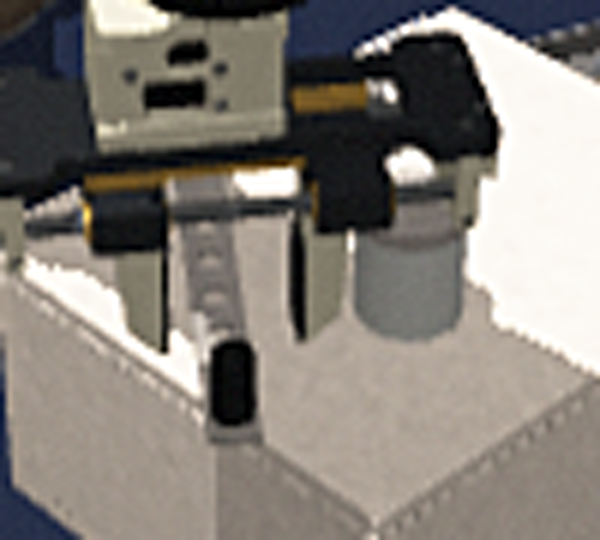

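```bash
python3 - <<'E'
from h import *
c=cam('scene','s9');P=cloud(c)
for u,v in [(313,226),(315,227),(316,226),(317,224),(340,225),(341,225),(342,224),(343,223),(328,228),(329,228)]:
    print(u,v,np.round(P[v,u],4),c['im'][v,u])
print(project(c,[[.657,-.086,.207],[.657,-.086,.182],[.657,-.086,.199]]))
E
```

```text
313 226 [ 0.6549 -0.1235  0.2179] [125 117 100]
315 227 [ 0.6577 -0.1198  0.2155] [114 110  89]
316 226 [ 0.659  -0.1178  0.2186] [132 126 108]
317 224 [ 0.6585 -0.1149  0.2231] [24 22 22]
340 225 [ 0.6753 -0.0637  0.2126] [16 16 16]
341 225 [ 0.6793 -0.0633  0.2153] [128 123 105]
342 224 [ 0.6782 -0.0601  0.2163] [129 124 106]
343 223 [ 0.6779 -0.0573  0.218 ] [128 122 105]
328 228 [ 0.6555 -0.085   0.1974] [15 17 16]
329 228 [ 0.6584 -0.0838  0.199 ] [11 13 12]
[[327.87223907 225.32094859]
 [327.93754403 233.4766028 ]
 [327.89333863 227.95598118]]
```

The tips are at about TCP z + 13 mm and centred around the knob. Going down and gripping.

Call:
step_arm([
  [[0.05,0,0,-0.015,-3],[0.05,0,0.0005,-0.03,-3],[0.05,0,0.0005,-0.037,-3],[0.05,0,0.0005,-0.037,-3],[0.01,0,0.0005,-0.037,-3],[0.01,0,0.0005,-0.037,-3],[0.01,0,0.0005,-0.037,-3],[0.01,0,0.0005,-0.037,-3],[0.01,0,0.0005,-0.037,-3],[0.01,0,0.0005,-0.037,-3],[0.01,0,0.0005,-0.037,-3]],
], squeeze=15)

```text
clock: 12.48
position: [0.6579, -0.0855, 0.1604]
ee_rot: [0.607, 3.074, 0.001]
force: [1.1, 0.2, 0.6]
width: 0.191
```

```bash
python3 - <<'E'
from h import *
from scipy.optimize import brentq
o=observe(); print(o['position'],o['width']*.0918,o['force'],Rn.from_rotvec(o['ee_rot']).as_matrix()[:,1],o['clock'])
grab('wrist','w10');grab('scene','s10')
a=cam('scene','s10')['im'][170:260,290:390,::-1];cv2.imwrite('pics/s10z.png',cv2.resize(a,None,fx=6,fy=6,interpolation=cv2.INTER_CUBIC))
pin=np.array([.496,.0757]);
for yaw in (15.2,15.6,16.):
  y=np.radians(yaw);R=np.array([[np.cos(y),-np.sin(y)],[np.sin(y),np.cos(y)]])
  H=pin-R@[.07,-.11]
  f=lambda t:np.linalg.norm(H+.16*np.array([np.cos(y-np.pi/2-t),np.sin(y-np.pi/2-t)])-pin)-.185
  t=brentq(f,.3,1.3);p=H+.16*np.array([np.cos(y-np.pi/2-t),np.sin(y-np.pi/2-t)]);u=(pin-p)/.185
  print(yaw,'hinge',H,'t',t,'piv',p,'dir',np.degrees(np.arctan2(u[1],u[0])),'knob',p+.24*u)
E
```

```text
[ 0.65793409 -0.08548599  0.16042372] 0.01754893522437299 [1.1331167  0.17403146 0.55583718] [0.38008915 0.92494739 0.00213415] 12.4833
15.2 hinge [0.39960804 0.16349857] t 0.8019649787643601 piv [0.31780304 0.02599242] dir 15.586307832592208 knob [0.54897747 0.09047793]
15.6 hinge [0.39899744 0.16282349] t 0.8019649787643595 piv [0.31815441 0.02474959] dir 15.98630783259224 knob [0.54887301 0.09084742]
16.0 hinge [0.39839157 0.16214417] t 0.8019649787643596 piv [0.31851444 0.02350924] dir 16.386307832592223 knob [0.54876598 0.09121617]
```

View pics/w10.png

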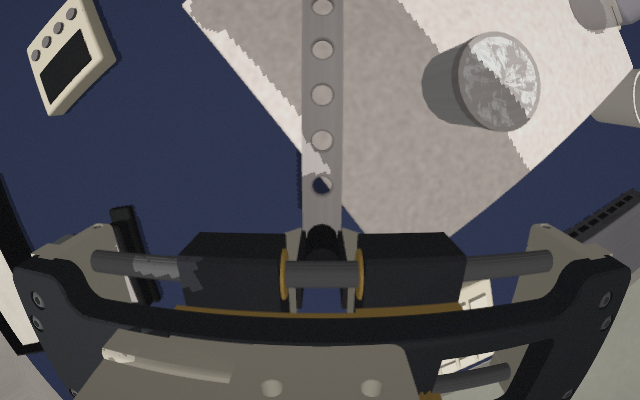

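View pics/s10z.png

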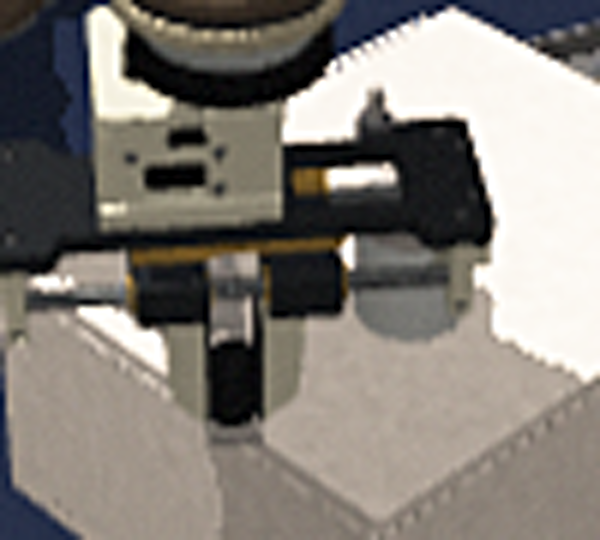

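The knob is gripped at 17.5 mm. First I push the knob back level, opening the door to about 0.8 rad with the stay still on the −y side of the tin and pin.

Call:
step_arm([
  [[0.01,-0.015,0.003,0,0],[0.01,-0.03,0.005,0,0],[0.01,-0.045,0.008,0,0],[0.01,-0.06,0.01,0,0],[0.01,-0.075,0.013,0,0],[0.01,-0.09,0.016,0,0],[0.01,-0.105,0.018,0,0],[0.01,-0.116,0.02,0,0],[0.01,-0.116,0.02,0,0],[0.01,-0.116,0.02,0,0]],
])

```text
clock: 13.42
position: [0.5418, -0.0655, 0.1605]
ee_rot: [0.607, 3.075, 0.0]
force: [-1.0, 1.1, 0.1]
width: 0.192
```

```bash
python3 - <<'E'
from h import *
o=observe(); print(o['position'],o['width']*.0918,o['force'],o['ft_torque'],o['clock'])
grab('wrist','w11');grab('side','d11')
a=cam('side','d11')['im'][130:290,190:390,::-1];cv2.imwrite('pics/d11z.png',cv2.resize(a,None,fx=3.5,fy=3.5,interpolation=cv2.INTER_CUBIC))
E
```

```text
[ 0.5417756  -0.06554539  0.16052813] 0.017631113919825147 [-1.03892009  1.12030975  0.05356506] [ 0.24717119 -0.01360357 -0.11934601] 13.4167
```

View pics/w11.png

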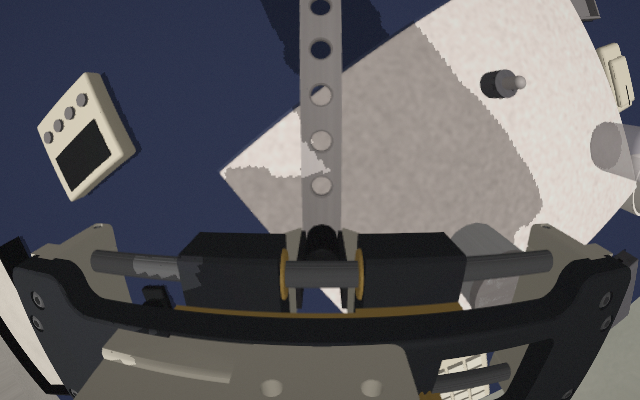

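View pics/d11z.png

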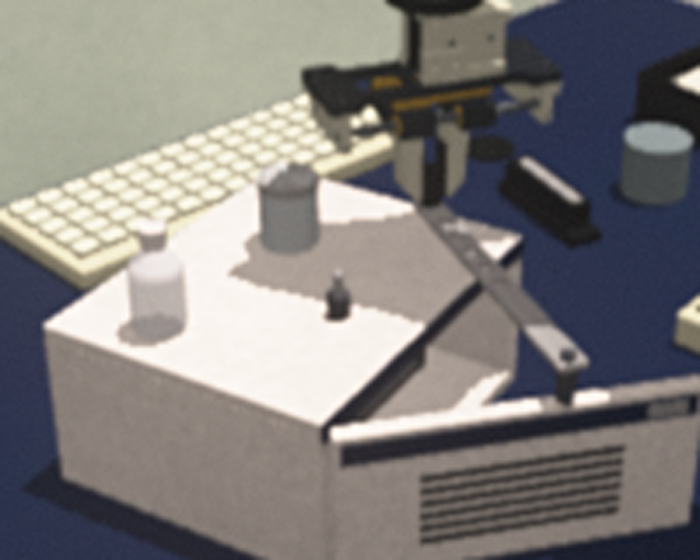

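The door has opened as planned. The wrist view has the chosen hole at (321,141) and the pin tip at (519,82). I'll re-measure the pin and stay from here and plan the lift and swing.

```bash
python3 - <<'E'
from h import *
w=cam('wrist','w11')
a=w['im'][55:115,465:545,::-1];cv2.imwrite('pics/w11z.png',cv2.resize(a,None,fx=8,fy=8,interpolation=cv2.INTER_CUBIC))
a=w['im'][0:250,280:365,::-1];cv2.imwrite('pics/w11y.png',cv2.resize(a,None,fx=2.4,fy=2.4,interpolation=cv2.INTER_CUBIC))
h=plane(w,[(321,8),(321,50),(321,95.5),(321,140.5),(321,185.5)],.165)[:,:2];print(h,np.linalg.norm(np.diff(h,axis=0),axis=1))
u=(h[4]-h[0])/np.linalg.norm(h[4]-h[0]);m=h.mean(0);print('dir',np.degrees(np.arctan2(u[1],u[0])),'piv',m-.16*u,'knob',m+.08*u)
print('pin',plane(w,(519.5,82),.178))
E
```

```text
[[ 0.42150906 -0.01683053]
 [ 0.44382654 -0.02598082]
 [ 0.46666893 -0.03534883]
 [ 0.48890028 -0.04446884]
 [ 0.51173546 -0.05383922]] [0.02412048 0.02468875 0.0240293  0.02468298]
dir -22.30225712290835 piv [0.31849689 0.02542517] knob [ 0.54054363 -0.06565305]
pin [[0.49471614 0.07268918 0.178     ]]
```

View pics/w11z.png

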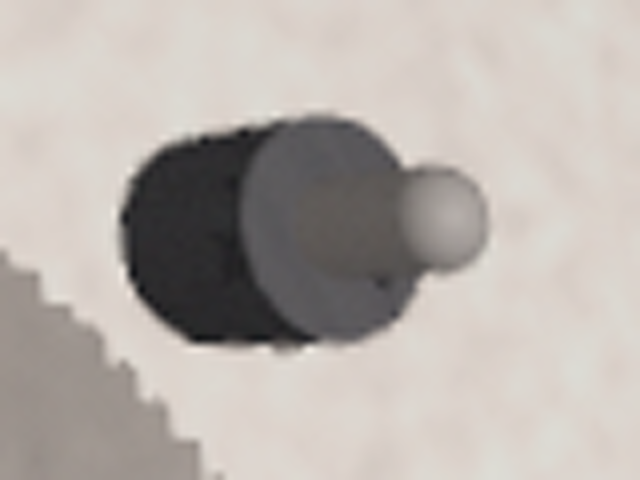

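```bash
python3 - <<'E'
from h import *
w=cam('wrist','w11');r=cam('wrist','r7')
print(plane(w,(506.5,83.5),.16),plane(w,(520.4,82.3),.174),w['pos'])
print(plane(r,(411.7,177.7),.16),plane(r,(417,182),.174))
print(cross(w,(520.4,82.3),r,(417,182)),cross(w,(506.5,83.5),r,(411.7,177.7)))
E
```

```text
[[0.49537451 0.07532696 0.16      ]] [[0.49556686 0.07622218 0.174     ]] [ 0.47493092 -0.03864632  0.33002901]
[[0.49652538 0.07604021 0.16      ]] [[0.49592983 0.07442    0.174     ]]
(array([0.4957157 , 0.0750615 , 0.17548015]), np.float64(0.7035990557691679)) (array([0.49596593, 0.07581466, 0.15912475]), np.float64(0.9922239261405977))
```

Pin refined to (0.4957, 0.0755). Lifting the knob about 38 mm first, which tips the stay about 0.16 rad.

Call:
step_arm([
  [[0.01,-0.002,0.001,0.01,0],[0.01,-0.0035,0.0015,0.02,0],[0.01,-0.005,0.002,0.03,0],[0.01,-0.0065,0.0025,0.039,0],[0.01,-0.0065,0.0025,0.039,0],[0.01,-0.0065,0.0025,0.039,0]],
])

```text
clock: 14.02
position: [0.5368, -0.0632, 0.2004]
ee_rot: [0.607, 3.072, 0.001]
force: [0.9, -0.2, -0.5]
width: 0.194
```

```bash
python3 - <<'E'
from h import *
o=observe(); print(o['position'],o['width']*.0918,o['force'],o['ft_torque'],o['clock'])
grab('wrist','w12');grab('side','d12')
a=cam('side','d12')['im'][130:290,190:390,::-1];cv2.imwrite('pics/d12z.png',cv2.resize(a,None,fx=3.5,fy=3.5,interpolation=cv2.INTER_CUBIC))
E
```

```text
[ 0.5367804  -0.06321552  0.20036617] 0.017777910012416454 [ 0.86532549 -0.16606071 -0.50767864] [ 0.03011778 -0.3804179  -0.01420603] 14.0167
```

View pics/w12.png

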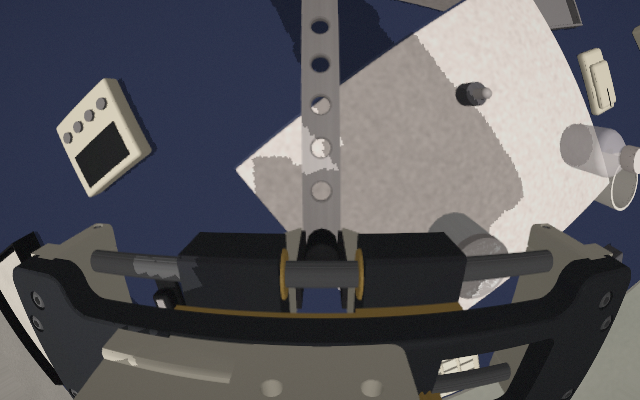

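View pics/d12z.png

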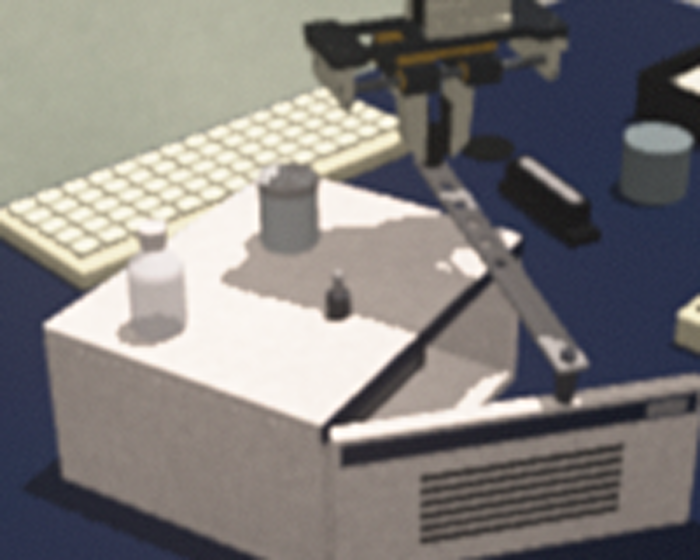

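The stay is tipped and clear. Swinging it round over the pin on an arc about the pivot.

Call:
step_arm([
  [[0.01,0.0025,0.009,0,2.4],[0.01,0.0049,0.0182,0,4.8],[0.01,0.01,0.0372,0,9.6],[0.01,0.0134,0.056,0,14.3],[0.01,0.0153,0.0755,0,19.1],[0.01,0.0156,0.0947,0,23.8],[0.01,0.0143,0.1143,0,28.6],[0.01,0.0114,0.1332,0,33.3],[0.01,0.0095,0.143,0,35.8],[0.01,0.0069,0.1523,0,38.1],[0.01,0.0069,0.1523,0,38.1],[0.01,0.0069,0.1523,0,38.1]],
])

```text
clock: 15.12
position: [0.5434, 0.0889, 0.1994]
ee_rot: [-0.428, 3.104, 0.005]
force: [-0.1, -0.5, -0.5]
width: 0.189
```

```bash
python3 - <<'E'
from h import *
o=observe(); print(o['position'],o['width']*.0918,o['force'],o['ft_torque'],o['clock'])
grab('wrist','w13');grab('side','d13')
a=cam('side','d13')['im'][130:290,190:390,::-1];cv2.imwrite('pics/d13z.png',cv2.resize(a,None,fx=3.5,fy=3.5,interpolation=cv2.INTER_CUBIC))
a=cam('wrist','w13')['im'][0:240,270:380,::-1];cv2.imwrite('pics/w13z.png',cv2.resize(a,None,fx=2.5,fy=2.5,interpolation=cv2.INTER_CUBIC))
E
```

```text
[0.54337499 0.08890978 0.19937269] 0.017375816388969755 [-0.06535019 -0.48380041 -0.53845258] [ 0.24307981 -0.32059291 -0.12245064] 15.1167
```

View pics/w13.png

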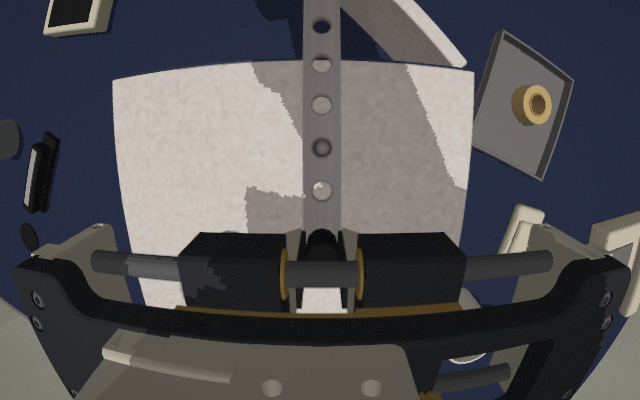

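View pics/d13z.png

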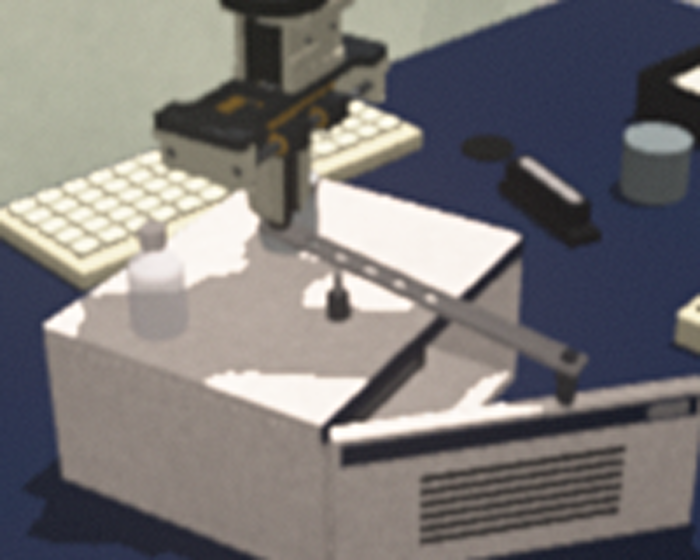

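View pics/w13z.png

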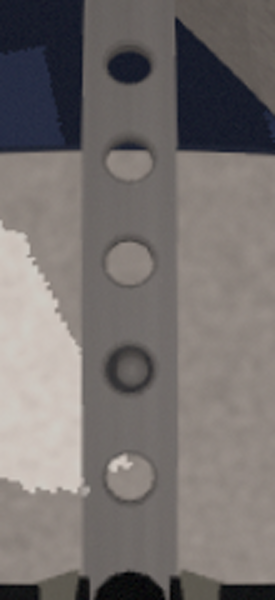

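The pin head shows inside the second hole from the knob, at (321,148). I'll compute where that hole lands once level, relative to the pin.

```bash
python3 - <<'E'
from h import *
w=cam('wrist','w13')
a=w['im'][135:162,305:338,::-1];cv2.imwrite('pics/w13h.png',cv2.resize(a,None,fx=18,fy=18,interpolation=cv2.INTER_CUBIC))
px=np.array([(321.6,27),(321.9,65),(321.8,105.2),(321.8,147.8),(321.9,191)]);rs=np.array([.11,.135,.16,.185,.21])
# refine hole centers by eye approx (zoom /2.5 + 270,0)
px=np.array([(129,67),(130,161),(129.5,263),(130,369),(130,477)])/2.5+[270,0]
for th in (.14,.16,.18):
    z=.16+rs*np.sin(th)+.005*np.cos(th)
    h=np.array([plane(w,p,zz)[0,:2] for p,zz in zip(px,z)])
    q=np.c_[np.ones(5),rs*np.cos(th)-.005*np.sin(th)]; c,res,_,_=np.linalg.lstsq(q,h,rcond=None)
    u=c[1]; L=np.linalg.norm(u);u/=L;P=h.mean(0)-q[:,1].mean()*u
    print(th,'scale',L,'P',P,'dir',np.degrees(np.arctan2(u[1],u[0])),'hole level',P+.185*u)
print('tip in hole',plane(w,(321.5,148),.175),'axis',w['R'][:,2],w['pos'])
E
```

```text
0.14 scale 0.9954691716947509 P [0.31801991 0.02473018] dir 15.830919660492182 hole level [0.49600303 0.07519808]
0.16 scale 0.9814616112694203 P [0.31849831 0.02486667] dir 15.827362361710234 hole level [0.49648457 0.07532352]
0.18 scale 0.9678234322817886 P [0.31903733 0.02502063] dir 15.8236919123375 hole level [0.49702682 0.07546608]
tip in hole [[0.49543638 0.07478173 0.175     ]] axis [ 0.26279968  0.07503357 -0.96192842] [0.47384025 0.06838099 0.36879565]
```

View pics/w13h.png

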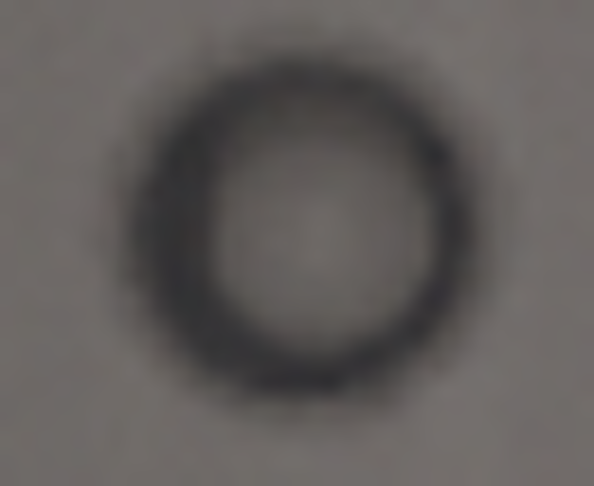

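The hole and pin agree to about 1 mm, inside the 1.5 mm clearance. Lowering partway along the arc, then I'll look again.

Call:
step_arm([
  [[0.01,0.0012,0.0004,-0.008,0],[0.01,0.0022,0.0007,-0.014,0],[0.01,0.003,0.001,-0.019,0],[0.01,0.003,0.001,-0.019,0],[0.01,0.003,0.001,-0.019,0]],
])

```text
clock: 15.63
position: [0.5466, 0.0888, 0.1798]
ee_rot: [-0.425, 3.105, 0.005]
force: [1.4, 1.3, -1.7]
width: 0.192
```

```bash
python3 - <<'E'
from h import *
o=observe(); print(o['position'],o['width']*.0918,o['force'],o['ft_torque'],o['clock'])
w=grab('wrist','w14')
a=cam('wrist','w14')['im'][125:165,300:345,::-1];cv2.imwrite('pics/w14h.png',cv2.resize(a,None,fx=14,fy=14,interpolation=cv2.INTER_CUBIC))
E
```

```text
[0.54658249 0.08883369 0.17983467] 0.01758842051945112 [ 1.43367297  1.34504273 -1.65020884] [ 0.39408157 -0.3543509  -0.03123049] 15.6333
```

View pics/w14h.png

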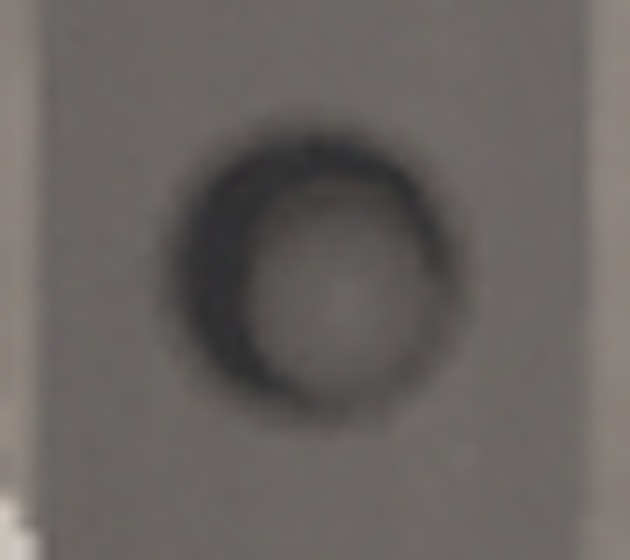

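The pin is about 1 mm off-centre towards +y and slightly towards the knob. Nudging before going on down.

Call:
step_arm([
  [[0.01,0.0003,0.002,0,0],[0.01,0.0003,0.002,0,0],[0.01,0.0007,0.002,-0.003,0],[0.01,0.0007,0.002,-0.003,0]],
])

```text
clock: 16.02
position: [0.5471, 0.0905, 0.1767]
ee_rot: [-0.425, 3.106, 0.004]
force: [-0.8, -0.2, -0.4]
width: 0.192
```

```bash
python3 - <<'E'
from h import *
o=observe(); print(o['position'],o['width']*.0918,o['force'],o['ft_torque'],o['clock'])
w=grab('wrist','w15')
a=cam('wrist','w15')['im'][125:165,300:345,::-1];cv2.imwrite('pics/w15h.png',cv2.resize(a,None,fx=14,fy=14,interpolation=cv2.INTER_CUBIC))
E
```

```text
[0.54705671 0.09050257 0.17668525] 0.017593103763905014 [-0.82596466 -0.18233711 -0.39721174] [0.01918111 0.25503383 0.07297363] 16.0167
```

View pics/w15h.png

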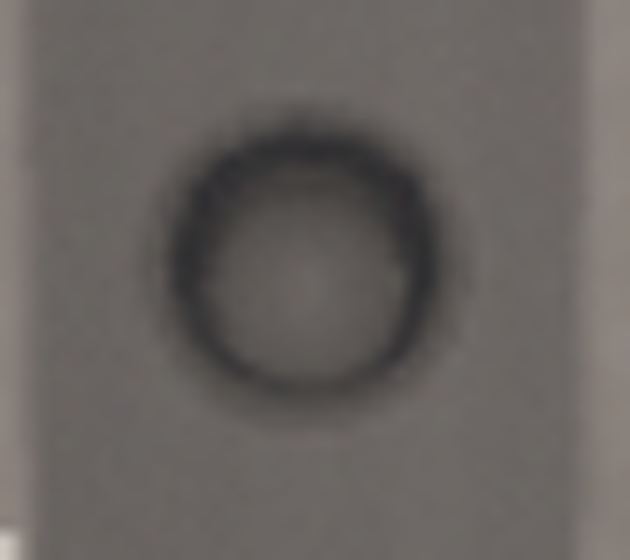

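The pin is now centred in the hole. Lowering to seat.

Call:
step_arm([
  [[0.01,0.0008,0.0002,-0.004,0],[0.01,0.0015,0.0004,-0.008,0],[0.01,0.002,0.0006,-0.012,0],[0.01,0.0026,0.0007,-0.0155,0],[0.01,0.0026,0.0007,-0.0165,0],[0.01,0.0026,0.0007,-0.0165,0]],
])

```text
clock: 16.57
position: [0.5496, 0.0913, 0.16]
ee_rot: [-0.425, 3.106, 0.005]
force: [-0.1, -1.0, 1.0]
width: 0.191
```

```bash
python3 - <<'E'
from h import *
o=observe(); print(o['position'],o['width']*.0918,o['force'],o['ft_torque'],o['clock'])
grab('wrist','w16');grab('side','d16')
a=cam('wrist','w16')['im'][0:240,260:390,::-1];cv2.imwrite('pics/w16h.png',cv2.resize(a,None,fx=2.5,fy=2.5,interpolation=cv2.INTER_CUBIC))
a=cam('side','d16')['im'][170:250,220:370,::-1];cv2.imwrite('pics/d16z.png',cv2.resize(a,None,fx=5,fy=5,interpolation=cv2.INTER_CUBIC))
E
```

```text
[0.54958872 0.09125918 0.16000834] 0.017568502513799322 [-0.06752244 -0.96867996  1.04746759] [0.01856799 0.16308411 0.01388803] 16.5667
```

View pics/w16h.png

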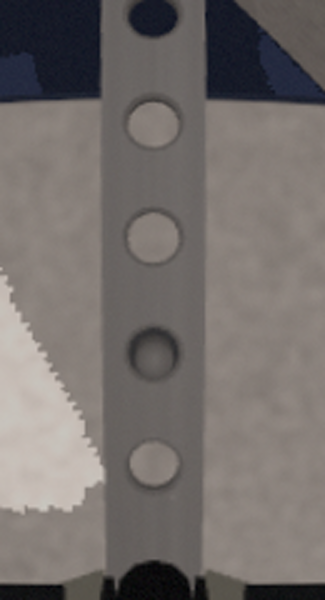

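View pics/d16z.png

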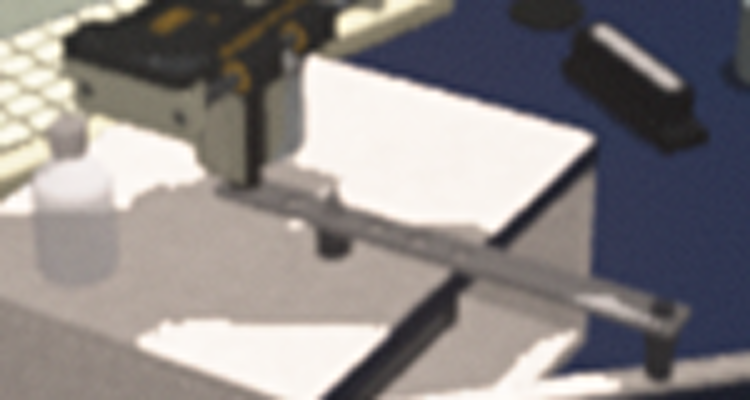

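The pin tip stands up through the second hole, and TCP z is back at the level value of 0.160. Releasing with only a small opening, since the tin is nearby, and retreating straight up.

Call:
step_arm([
  [[0.034,0,0,0,0],[0.034,0,0,0,0],[0.034,0,0,0,0],[0.034,0,0,0,0],[0.034,0,0,0.01,0],[0.034,0,0,0.02,0],[0.034,0,0,0.04,0],[0.034,0,0,0.06,0],[0.034,0,0,0.09,0],[0.034,0,0,0.12,0],[0.034,0,0,0.14,0],[0.034,0,0,0.14,0]],
])

```text
clock: 17.67
position: [0.5511, 0.0931, 0.3061]
ee_rot: [-0.425, 3.099, 0.006]
force: [1.0, -0.4, 0.9]
width: 0.371
```

```bash
python3 - <<'E'
from h import *
o=observe(); print(o['position'],o['width']*.0918,o['force'],o['clock'])
grab('wrist','w17');grab('side','d17');grab('scene','s17')
a=cam('wrist','w17')['im'][0:260,200:440,::-1];cv2.imwrite('pics/w17h.png',cv2.resize(a,None,fx=2.3,fy=2.3,interpolation=cv2.INTER_CUBIC))
a=cam('side','d17')['im'][150:370,180:390,::-1];cv2.imwrite('pics/d17z.png',cv2.resize(a,None,fx=2.7,fy=2.7,interpolation=cv2.INTER_CUBIC))
E
```

```text
[0.55107368 0.09314922 0.30611399] 0.03407043979773021 [ 1.04592938 -0.41357951  0.877615  ] 17.6667
```

View pics/w17h.png

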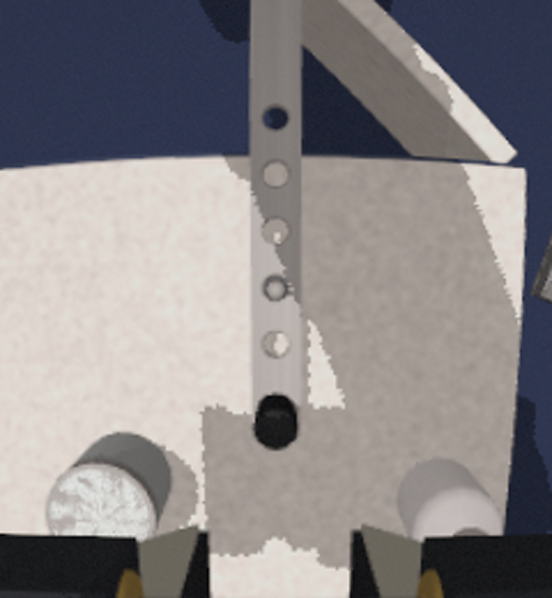

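View pics/d17z.png

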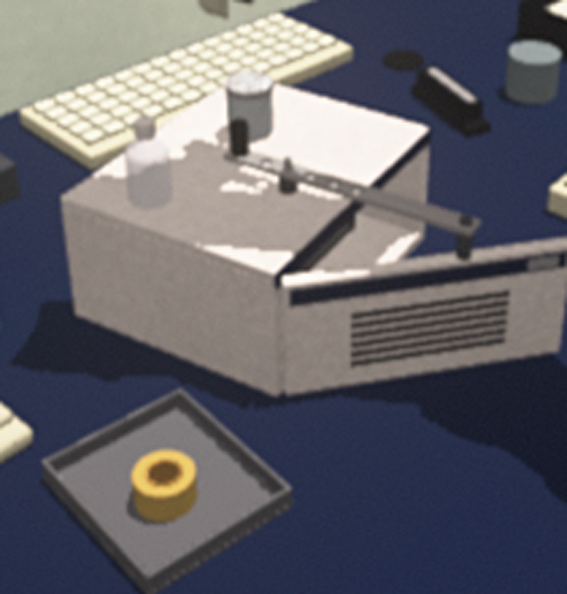

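View pics/s17.png

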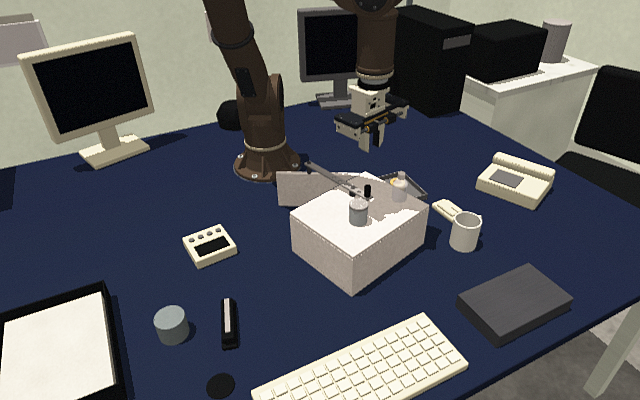

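The arm is clear and the pin shows through the second hole. A numeric check of the bar level, seating and neighbours comes next.

```bash
python3 - <<'E'
from h import *
w=cam('wrist','w17')
px=np.array([(275,117),(275.5,174),(275,231),(275.5,288),(276,344)])/2.3+[200,0]
h=plane(w,px,.165)[:,:2];print(h,np.linalg.norm(np.diff(h,axis=0),axis=1))
d=cam('side','d17');P=cloud(d);m=P[190:245,255:365].reshape(-1,3)
u=np.array([.962,.2727]);r=(m[:,:2]-[.3185,.0252]);a=r@u;b=r@[-u[1],u[0]]
for lo in np.arange(.02,.25,.03):
    k=(a>lo)&(a<lo+.03)&(np.abs(b)<.009)&(m[:,2]>.15)&(m[:,2]<.185);print(round(lo,2),k.sum(),np.median(m[k,2]) if k.any() else None)
print('knob top',cross(d,(180+239/2.7,150+123/2.7),w,(200+275/2.3,425/2.3)))
a0=cam('side','side0')['im'].astype(int);a1=d['im'].astype(int);s0=cam('scene','scene0')['im'].astype(int);s1=cam('scene','s17')['im'].astype(int)
for n,p,q,b in (('bottle d',a0,a1,(222,192,246,222)),('tin d',a0,a1,(262,176,284,188)),('mouse d',a0,a1,(148,288,194,324)),('mug d',a0,a1,(136,236,182,284)),('intercom s',s0,s1,(180,222,242,268)),('stapler s',s0,s1,(218,292,242,350)),('tin2 s',s0,s1,(150,302,192,346))):
    e=np.abs(p-q).max(2)[b[1]:b[3],b[0]:b[2]];print(n,'changed frac',(e>50).mean())
E
```

```text
[[0.42290359 0.05481086]
 [0.44731469 0.06186692]
 [0.47140523 0.06838237]
 [0.49525986 0.0752699 ]
 [0.51887425 0.08208814]] [0.02541043 0.02495607 0.02482904 0.02457901]
0.02 49 0.16542597247513469
0.05 48 0.16531836615759316
0.08 43 0.16453887699534964
0.11 45 0.1644160976700444
0.14 46 0.1647681192777518
0.17 57 0.16497560002029743
0.2 41 0.16411731487948744
0.23 47 0.17176911072712753
knob top (array([0.54722587, 0.08986716, 0.19544972]), np.float64(0.7572186548055598))
bottle d changed frac 0.13055555555555556
tin d changed frac 0.0
mouse d changed frac 0.0
mug d changed frac 0.0
intercom s changed frac 0.0
stapler s changed frac 0.0
tin2 s changed frac 0.0
```

The bar top reads 0.165 m along its whole length, so it is level and seated, and the neighbours are unchanged (the bottle patch differs only by shadow). Handing in.

```bash
python3 -c "
from h import *
print(arm.sign_off()); print(observe()['clock'])"
```

```text
the job is handed in; nothing more can be done
None
the job is handed in; nothing more can be done
```

The vent door is propped open on its stay, with the second hole from the knob end seated over the pin, and the tape roll is lying flat in the grey tray. I handed the job in at about 17.8 s, with the arm released and clear.

**What I did:** I lifted the roll off the pin first and set it down in the tray. Then I gripped the stay by its knob, pushed the door open, swung the tipped-up stay over the pin, lowered it and let go.

**Last checks:**
- **Stay seating:** the bar's top reads about 0.165 m from the pivot post to near the knob, so it is level. The chosen hole is at (0.495, 0.075), and I measured the pin at (0.496, 0.0755). The pin shows through that hole.
- **Roll:** it looks flat inside the tray in the side view.
- **Other objects:** the clip tin, mouse, mug, intercom, stapler and label tin match the first pictures. About 13% of the bottle's patch changed. I put that down to the arm's shadow, since the bottle looks upright and in its place, but I did not measure its position again.

**What disagreed:**
- **Fingertip height:** the fingertips stood about 11–15 mm above the reported TCP height, not 14 mm below it as the text says. My first attempt on the roll therefore closed just above it, without noticeable force. I corrected the height from the pictures.
- **Knob height:** the top of the knob measured about 4 mm lower than stated, both before and after the move, which I take as camera error.

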